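# Put the produce away in two stack-and-turn crates

## Task

Put the produce away in the two white crates: in the deep crate, which stays where it stands, lay the lemon in the half at its scooped end and the lime in the other half; then put the empty shallow crate on top, the other way round (its scooped end over the deep crate's full end), so that it stands level on the lugs instead of nesting down onto the fruit. Then put the mandarin in the shallow crate in the half above the lemon and the garlic in the half above the lime. Set things down rather than drop them, and leave the ramekin and the kitchen timer where they are.

Things in the scene. Friction and masses are not known exactly. Their poses are not given: they have to be found in the camera images.
- deep_crate: Larger white crate, no handle, 208 (x) x 182 x 74 mm high, loose (all in mm). Origin: centre of underside, z up. Scooped (cut-down) end: -x, toward the robot. Floor z 3. 30 high divider at x 0; halves' centres x -51 and +51, 98 x 176 inside. 4 lugs at x 75 and -45, 13 in from both long walls, tops z 64, 150 between; walls rise 10 higher. The shallow crate, turned, stands on them.
- shallow_crate: White crate with handle, rim 204 (x) x 174 x 50 mm high, 0.22 kg. Origin: centre of underside, z up. Scooped end -x. Handle bar at x 0 along y: 16 thick, 92 long, top z 64, flat sides: grip here. Halves' centres x +-50, 83 x 138 inside, floor z 3. Feet (z 0) at x -75 and 45, y +-83. With x axes opposed origin 64 above the deep crate's (play 7 in x, 5 in y); x axes alike: it nests.
- lemon: Yellow lemon, 78 (x) x 55 (y) x 56 mm, 0.11 kg, loose. Origin: under its middle, on its underside, z up at the start; x along its length. Grip across y.
- lime: Green lime, 60 (x) x 48 (y) x 48 mm, 0.06 kg, loose. Origin: under its middle, on its underside, z up at the start; x along its length.
- mandarin: Orange mandarin, round, 55 mm across, 48 mm high, 0.065 kg, loose. Origin: under its middle, on its underside, z up at the start.
- garlic: Whole pale garlic bulb, about 60 x 57 mm across, 58 mm high with its neck up, 0.04 kg, loose. Origin: under its middle, on its underside, z up at the start.
- ramekin: White fluted ramekin, 68 mm across, 38 mm high, loose, empty; stands among the fruit and must not be moved. Origin: centre of its underside.
- timer: Wind-up kitchen timer, round, 64 mm across, 51 mm high, cream top on a green base, loose; stands behind the fruit and must not be moved. Origin: centre of its underside.
Things that resemble listed ones, but are neither listed nor needed, are in the scene too. Leave any pink or purple look-alike of the mandarin alone.

How it is judged:
By the outcome, as a careful person would: the job done as asked, in the order asked, and still so for the second after the job is handed in, with the robot touching nothing.
It also fails if it takes over 128 s, if anything falls off the work surface, if the arm or the gripper's body presses on something with over 40 N, if the wrist force passes 120 N, or if a joint passes its speed limit or range.

## Robot

A 7-joint arm with a two-finger parallel gripper is mounted at the origin on a cart in front of the work surface, level with it; the furniture and walls round the work are solid. World frame = base frame: x ahead of the robot, y to its left, z up, the work surface at z = 0. Lengths are in m, angles in rad, forces in N, time in s.
With the tool pointing down it reaches from about 0.4 to 0.85 m from the base axis. Payload 10.4 kg.
Tool frame: the origin (TCP) lies between the finger pads; the fingertips stand 8 mm ahead of it and the grasp point (between the pads) lies 11 mm behind it; z points along the fingers, x is the direction in which the jaws open and shut, and the axes are right-handed (so a half turn about z gives the same grasp; the last joint's range is limited). The gripper opens to 87 mm and grips with 3 to 60 N. Pads are 19 mm wide; open, the fingers measure 117 mm over their backs; the gripper's body (75 mm by 190 mm) begins 51 mm behind the grasp point.
Start: joints at [-1.354, 0.332, -0.065, 1.46, 0.022, 1.35, -0.088], TCP at [0.148, 0.607, 0.231] pointing down, gripper open.
Joint ranges: [-2.6, 2.6], [-0.5, 2.12], [-1.47, 1.34], [0.16, 2.42], [-1.27, 4.41], [0.06, 2.06], [-2.6, 2.6]. Speed limits (rad/s): [2.22, 2.22, 2.79, 2.79, 3.14, 3.14, 3.14].

## Interface

Orientations are given as a unit quaternion [x, y, z, w].
In Python, from bench import r, viewer gives the robot as it stands.
- The arm moves only by the tool apply_moves, never from a script. Its argument "increments" is a list of rows, each an object with "grip": the closure in counts, from 0 (fully open) to 255 (shut); "xyz": the shift along the tool's x, y, z in mm, a list of three; "rotation": the turn, a rotation vector about the tool's x, y, z in degrees, a list of three. A call has 1 to 5 rows; each row is the pose to reach, as a shift and turn from the pose measured when the call began, along the tool's axes at that moment; what a row does not reach only later rows make up. A row lasts 1/8 s, in which the tool goes at most 62.5 mm and 10.7 degrees, less where a joint would pass 70% of its speed; a pose out of reach is approached as far as the arm can. A call with a gripper value outside its range is refused whole. The fingers move at their own pace and stop on an object; "squeeze" is the grip in N (left out, the last holds). Time passes only in rows, so rows that repeat a pose let the fingers close. It gives the time, the measured TCP pose, the force and the opening at its end, in the units of the state.
- r.read_state(): the state, without advancing time (a new reading comes with each control period).
- viewer.camera(name): name is "side" or "top" or "wrist"; returns a dict with "img" (384x512x3 uint8, blue, green, red), "range_z" (384x512 float32, m along the optical axis (not along the pixel's ray), 0 where there is no reading), "vertical_fov" (degrees; the focal length in pixels is half the picture's height over the tangent of half this angle, whatever the lens; pixels are square), "cx", "cy" (the principal point, pixels), "D" ([k1, k2, p1, p2, k3] as OpenCV has them; the pictures are not rectified), "rvec" (rotation vector, rad) and "tvec" (3), from world to camera coordinates, as OpenCV has them. Camera axes: x right, y down, z forward; pixel columns grow to the right and rows downward; lengths in m; the calibration is good to about 2 mm. A picture is of the moment at which its call begins.
- r.close_job(): hands the job in, once; it reports no verdict.
The state is a dict: "time": time; "joint_positions": joint angles; "joint_vel": joint speeds; "joint_torque": joint torques, N m; "ee_pos": TCP position; "eef_rot": TCP orientation; "ft_force": force on the tool from outside, world axes, zero at the start; "torque": the same for the moment, N m; "width": finger opening in m.
Only numpy, scipy, OpenCV 4.12 (cv2) and the standard library are available. Lean on these libraries where they do the work, as an engineer would, in place of code of your own. Each camera call takes 0.05 s, during which the arm holds its last target.

## Working session

There is one attempt and no reset: what is moved stays moved. The work goes in short steps, Python scripts to look and compute and a tool call to move; the robot and the scene stay as the last step left them, time stands still between calls to the robot, and variables do not carry over. Pictures are saved under pics/ and viewed, and the job is handed in when it is done.

Besides the shell and the picture viewer there is one more tool, called after "Request:" in YAML: its name, and indented under it one key for each argument. apply_moves: Moves the arm, as the interface text tells. Its arguments: {"type":"object","properties":{"increments":{"type":"array","items":{"type":"object","properties":{"grip":{"type":"number"},"xyz":{"type":"array","items":{"type":"number"}},"rotation":{"type":"array","items":{"type":"number"}}}}},"squeeze":{"type":"number"}},"required":["increments"]}

```bash
ls; mkdir -p pics; cat > h.py <<'E'
import numpy as np, cv2
from bench import r, viewer
E
python3 - <<'E'
from h import *
s=r.read_state()
for k,v in s.items(): print(k,np.round(v,4))
for n in ["side","top","wrist"]:
    c=viewer.camera(n); cv2.imwrite(f"pics/{n}0.png",c["img"])
    np.save(f"pics/{n}0.npy",c,allow_pickle=True)
    print(n,c["vertical_fov"],c["cx"],c["cy"],c["D"],c["rvec"],c["tvec"])
E
```

```text
pics
time 0.0
joint_positions [-1.3536  0.3328 -0.0647  1.4609  0.0216  1.3499 -0.0885]
joint_vel [ 0.0003 -0.0004 -0.0003  0.0005  0.      0.001  -0.0002]
joint_torque [ 3.00000e-04 -6.23261e+01  2.48000e-02 -3.89894e+01 -6.13000e-02
  3.98000e-02  2.00000e-04]
ee_pos [0.1484 0.6068 0.2298]
eef_rot [ 7.866e-01  6.175e-01 -5.000e-04  5.000e-04]
ft_force [-0.1997  0.3392  0.1071]
torque [ 0.0046  0.0633 -0.0007]
width 0.0873
side 57.27971655898563 258.28001009127627 190.39595202158853 [-0.11212743  0.          0.          0.          0.        ] [ 2.16552544 -0.42658431  0.20978838] [-0.45594005  0.15827509  0.92457902]
top 48.98900442714654 254.64319209743837 197.29460544120636 [-0.02755064  0.          0.          0.          0.        ] [ 2.18187589 -2.14904245  0.10948071] [-0.01613379  0.49780938  1.09938273]
wrist 63.810181686316405 256.71884502428867 196.44087384389002 [0.02108858 0.         0.         0.         0.        ] [-2.30997868 -1.81287932 -0.22549613] [-0.62466087 -0.02958815  0.38899595]
```

View pics/side0.png

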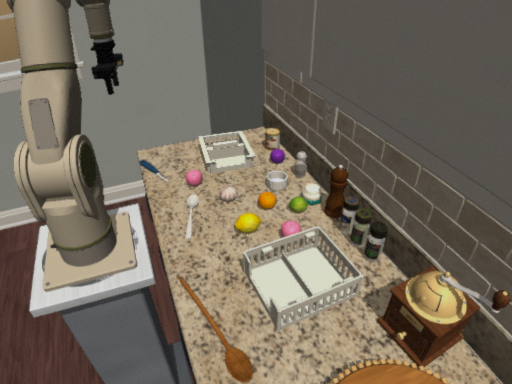

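View pics/top0.png

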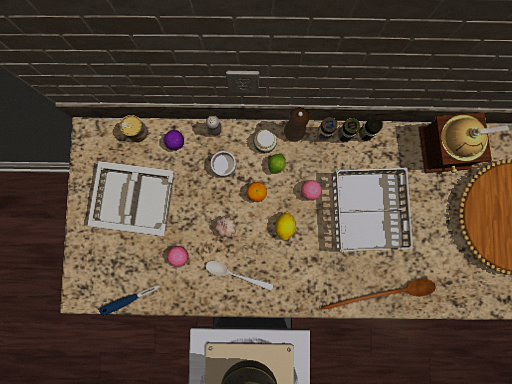

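View pics/wrist0.png

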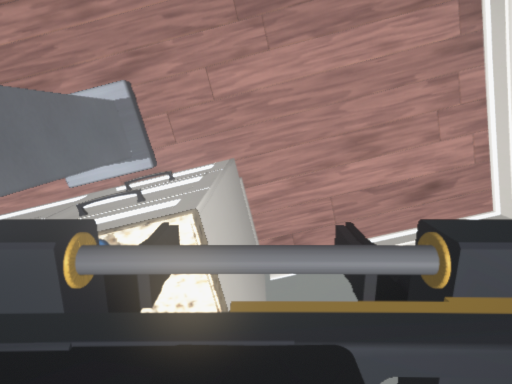

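```bash
cat > h.py <<'E'
import numpy as np, cv2
from bench import r, viewer
def load(n): return np.load(f"pics/{n}.npy",allow_pickle=True).item()
def grab(n,name):
    c=viewer.camera(n); cv2.imwrite(f"pics/{name}.png",c["img"]); np.save(f"pics/{name}.npy",c,allow_pickle=True); return c
def K(c):
    f=c["img"].shape[0]/2/np.tan(np.radians(c["vertical_fov"])/2)
    return np.array([[f,0,c["cx"]],[0,f,c["cy"]],[0,0,1]])
def norm(c,uv): return cv2.undistortPoints(np.array(uv,float).reshape(-1,1,2),K(c),np.array(c["D"],float))[:,0]
def plane(c,uv,z):
    R=cv2.Rodrigues(np.array(c["rvec"]))[0]; o=-R.T@np.array(c["tvec"])
    n=norm(c,uv); d=np.c_[n,np.ones(len(n))]@R
    return o+d*((z-o[2])/d[:,2])[:,None]
def pts(c):
    h,w=c["range_z"].shape; u,v=np.meshgrid(np.arange(w),np.arange(h))
    n=norm(c,np.c_[u.ravel(),v.ravel()]); z=c["range_z"].ravel()
    R=cv2.Rodrigues(np.array(c["rvec"]))[0]
    P=(np.c_[n,np.ones(len(n))]*z[:,None]-np.array(c["tvec"]))@R
    P[z==0]=np.nan
    return P.reshape(h,w,3)
def proj(c,P): return cv2.projectPoints(np.array(P,float).reshape(-1,1,3),np.array(c["rvec"]),np.array(c["tvec"]),K(c),np.array(c["D"],float))[0][:,0]
def crop(c,u0,v0,u1,v1,s,name):
    cv2.imwrite(f"pics/{name}.png",cv2.resize(c["img"][v0:v1,u0:u1],None,fx=s,fy=s,interpolation=cv2.INTER_CUBIC))
E
python3 - <<'E'
from h import *
t=load("top0"); s=load("side0")
crop(t,70,100,420,270,2.28,"c1")
crop(s,130,120,380,330,2.8,"c2")
for c,nm in((t,"top"),(s,"side")):
    P=pts(c); hsv=cv2.cvtColor(c["img"],cv2.COLOR_BGR2HSV)
    for name,lo,hi in(("yellow",(22,130,100),(34,255,255)),("orange",(8,170,120),(20,255,255)),("green",(36,120,50),(75,255,255)),("pink",(150,80,80),(178,255,255)),("purple",(125,100,50),(149,255,255))):
        m=cv2.inRange(hsv,lo,hi)
        n,l,st,ce=cv2.connectedComponentsWithStats(m)
        for i in range(1,n):
            if st[i,4]>60:
                q=P[l==i]; q=q[~np.isnan(q[:,0])]
                print(nm,name,st[i],ce[i].round(1),"min",np.percentile(q,2,axis=0).round(3),"max",np.percentile(q,98,axis=0).round(3))
E
```

```text
top yellow [122 125  20   9  68] [131.6 129.4] min [0.659 0.295 0.063] max [0.678 0.339 0.073]
top yellow [277 212  19  28 395] [285.9 225.9] min [ 0.391 -0.115  0.034] max [ 0.455 -0.069  0.057]
top orange [ 465  164   47  106 3665] [491.7 215.2] min [ 0.334 -0.69   0.034] max [ 0.582 -0.573  0.043]
top orange [248 182  19  19 254] [257.  191.1] min [ 0.49  -0.036  0.033] max [0.535 0.007 0.05 ]
top orange [326 291  73  17 144] [363.4 298. ] min [ 0.212 -0.384  0.008] max [ 0.255 -0.207  0.017]
top green [268 154  17  19 232] [276.  162.9] min [ 0.567 -0.083  0.029] max [ 0.615 -0.046  0.05 ]
top pink [301 180  20  20 298] [311.  189.5] min [ 0.497 -0.181  0.031] max [ 0.542 -0.134  0.051]
top pink [168 246  20  21 322] [177.5 255.9] min [0.316 0.168 0.027] max [0.363 0.214 0.05 ]
top purple [164 130  20  19 289] [173.4 139.2] min [0.628 0.19  0.031] max [0.673 0.235 0.05 ]
side yellow [234 213  28  20 393] [247.5 222.3] min [ 0.389 -0.119  0.018] max [ 0.453 -0.077  0.056]
side orange [259 192  17  16 201] [266.8 199.8] min [ 0.489 -0.041  0.019] max [ 0.533 -0.002  0.049]
side orange [179 277  70  95 622] [222.3 338.8] min [ 0.212 -0.464  0.006] max [ 0.281 -0.212  0.015]
side orange [ 339  364  105   20 1412] [389.4 375.6] min [ 0.429 -0.644  0.036] max [ 0.579 -0.566  0.041]
side green [289 197  20  14 144] [297.5 202.3] min [ 0.566 -0.088  0.019] max [ 0.616 -0.055  0.048]
side pink [186 170  16  16 203] [193.6 177.3] min [0.315 0.164 0.014] max [0.362 0.201 0.049]
side pink [281 221  20  16 223] [289.7 227.9] min [ 0.495 -0.182  0.023] max [ 0.54  -0.146  0.049]
side purple [271 149  13  14 155] [277.  155.5] min [0.627 0.186 0.014] max [0.666 0.224 0.049]
```

View pics/c1.png

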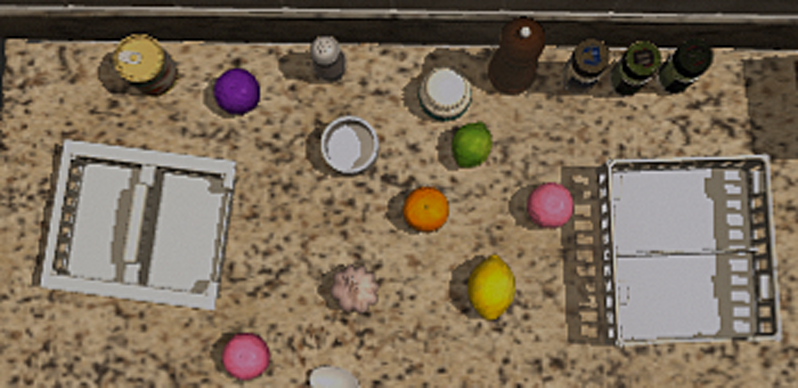

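View pics/c2.png

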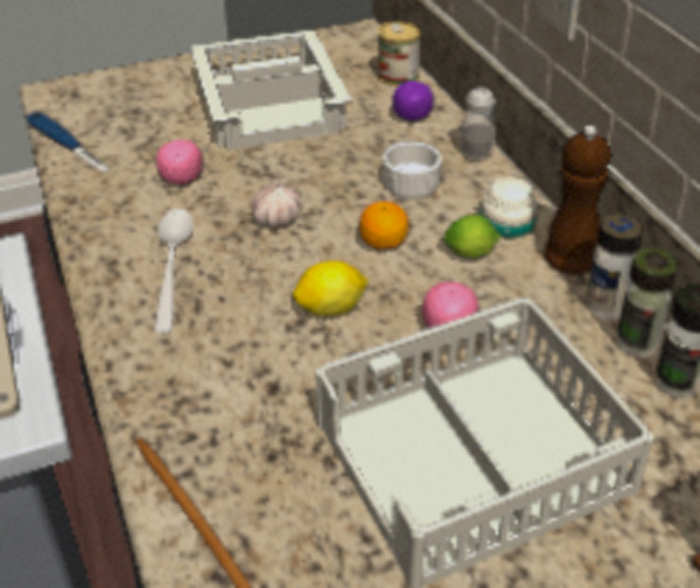

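```bash
cat > m.py <<'E'
from h import *
t=load("top0"); s=load("side0")
Pt,Ps=pts(t),pts(s)
A=np.r_[Pt.reshape(-1,3),Ps.reshape(-1,3)]; A=A[~np.isnan(A[:,0])]
def box(x0,x1,y0,y1,z0,z1,src=A):
    src=src.reshape(-1,3)
    return src[(src[:,0]>x0)&(src[:,0]<x1)&(src[:,1]>y0)&(src[:,1]<y1)&(src[:,2]>z0)&(src[:,2]<z1)]
if __name__=="__main__":
    print("table z", np.median(box(.3,.4,-.05,.05,-.02,.02)[:,2]))
    for nm,b in dict(lemon=(.36,.49,-.145,-.04),mandarin=(.47,.56,-.065,.03),lime=(.545,.64,-.11,-.03),garlic=(.38,.47,.03,.12),ramekin=(.54,.66,.02,.13),timer=(.61,.72,-.07,.02)).items():
        for src,sn in((Pt,"t"),(Ps,"s")):
            q=box(*b,.012,.09,src)
            if len(q)<5: continue
            (cx,cy),wh,a=cv2.minAreaRect((q[:,:2]*1000).astype(np.float32))
            print(nm,sn,len(q),"rect",np.round([cx,cy,*wh,a],1),"top",np.percentile(q[:,2],99).round(3),"min",q.min(0).round(3),"max",q.max(0).round(3))
    for nm,b,zr in(("deep",(.3,.62,-.45,-.18),(.066,.085)),("shal",(.35,.65,.19,.47),(.042,.058)),("handle",(.35,.65,.25,.42),(.060,.075))):
        for src,sn in((Pt,"t"),(Ps,"s")):
            q=box(*b,*zr,src)
            if len(q)<5: print(nm,sn,len(q));continue
            (cx,cy),wh,a=cv2.minAreaRect((q[:,:2]*1000).astype(np.float32))
            print(nm,sn,len(q),np.round([cx,cy,*wh,a],1),"zmed",np.median(q[:,2]).round(4),q.min(0).round(3),q.max(0).round(3))
E
python3 m.py
```

```text
table z 0.0003536176577954093
lemon t 448 rect [422.3 -90.4  64.3  58.8  31.3] top 0.057 min [ 0.386 -0.116  0.026] max [ 0.46  -0.063  0.06 ]
lemon s 405 rect [422.6 -97.3  44.6  70.8  67.4] top 0.056 min [ 0.386 -0.121  0.013] max [ 0.462 -0.073  0.057]
mandarin t 329 rect [513.  -12.   51.5  53.5   1.8] top 0.051 min [ 0.487 -0.039  0.023] max [0.539 0.015 0.052]
mandarin s 253 rect [511.1 -19.7  43.5  48.9  81.7] top 0.049 min [ 0.487 -0.042  0.012] max [0.536 0.002 0.05 ]
lime t 372 rect [605.6 -61.8  82.2  48.4  15.1] top 0.053 min [ 0.564 -0.089  0.013] max [ 0.64  -0.031  0.054]
lime s 329 rect [605.9 -64.7  78.2  46.5  19.9] top 0.051 min [ 0.565 -0.093  0.012] max [ 0.64  -0.033  0.052]
garlic t 340 rect [419.   68.   54.7  53.4  81.5] top 0.055 min [0.391 0.042 0.021] max [0.447 0.096 0.06 ]
garlic s 227 rect [417.9  59.   42.8  53.2  75.6] top 0.054 min [0.392 0.036 0.012] max [0.447 0.082 0.058]
ramekin t 208 rect [587.5  77.1  65.7  64.3   0.8] top 0.043 min [0.555 0.045 0.012] max [0.62  0.109 0.043]
ramekin s 296 rect [589.4  76.2  68.7  67.4  31.9] top 0.04 min [0.55
[... 171 characters left out ...]
32.3 130.7  58.7  22.6] top 0.088 min [ 0.613 -0.068  0.012] max [0.72  0.02  0.089]
deep t 585 [ 468.4 -314.4  211.1  186.2    2.7] zmed 0.0732 [ 0.36  -0.409  0.066] [ 0.578 -0.217  0.079]
deep s 808 [ 468.5 -314.2  210.7  185.7    3. ] zmed 0.0724 [ 0.359 -0.412  0.066] [ 0.578 -0.219  0.078]
shal t 1686 [498.9 309.6 299.9 235.8   0.6] zmed 0.0495 [0.35  0.19  0.042] [0.65  0.427 0.058]
shal s 598 [4.994e+02 3.105e+02 2.994e+02 2.373e+02 3.000e-01] zmed 0.0502 [0.35  0.191 0.042] [0.65  0.429 0.058]
handle t 197 [488.9 318.3  17.3  91.   83.1] zmed 0.0635 [0.443 0.305 0.06 ] [0.534 0.329 0.069]
handle s 71 [489.7 313.6  16.8  88.7  81.2] zmed 0.0639 [0.445 0.303 0.06 ] [0.533 0.328 0.069]
```

```bash
cat > m2.py <<'E'
from m import *
for c,nm in((t,"top"),(s,"side")):
    hsv=cv2.cvtColor(c["img"],cv2.COLOR_BGR2HSV)
    for name,lo,hi,zm,near in(("lemon",(20,100,60),(34,255,255),.028,(.423,-.091)),("mandarin",(5,150,90),(20,255,255),.024,(.512,-.013)),("lime",(34,100,30),(75,255,255),.024,(.591,-.065))):
        m=cv2.inRange(hsv,lo,hi); m=cv2.morphologyEx(m,cv2.MORPH_CLOSE,np.ones((3,3)))
        n,l,st,ce=cv2.connectedComponentsWithStats(m)
        u0=proj(c,[[*near,zm]])[0]
        i=1+np.argmin(np.linalg.norm(ce[1:]-u0,axis=1)+1e3*(st[1:,4]<60))
        cn=cv2.findContours((l==i).astype(np.uint8),cv2.RETR_EXTERNAL,cv2.CHAIN_APPROX_NONE)[0][0][:,0]
        q=plane(c,cn,zm)[:,:2]*1000
        e=cv2.fitEllipse(q.astype(np.float32)); rr=cv2.minAreaRect(q.astype(np.float32))
        print(nm,name,"ell",np.round(np.hstack([e[0],e[1],e[2]]),1),"rect",np.round(np.hstack([rr[0],rr[1],rr[2]]),1))
# shallow rim: restrict to boundary
for src,sn in((Pt,"t"),(Ps,"s")):
    q=box(.35,.62,.2,.47,.044,.056,src)
    h=cv2.minAreaRect
    n=q[:,:2]*1000
    # exclude purple & can & pink
    k=(np.hypot(n[:,0]-652,n[:,1]-213)>40)&(np.hypot(n[:,0]-668,n[:,1]-318)>60)&(np.hypot(n[:,0]-340,n[:,1]-190)>40)
    n=n[k]; rr=h(n.astype(np.float32)); print("shal",sn,len(n),np.round(np.hstack([rr[0],rr[1],rr[2]]),1))
# timer, tall things near
for nm,b in dict(timer=(.61,.70,-.08,0.005),mill=(.6,.76,-.2,-.09)).items():
    for src,sn in((Pt,"t"),(Ps,"s")):
        for z0 in (.03,.045,.06,.1,.15):
            q=box(*b,z0,z0+.015 if z0<.1 else z0+.05,src)
            if len(q)>4: print(nm,sn,z0,len(q),q.min(0).round(3),q.max(0).round(3))
crop(t,220,100,340,260,4.5,"c3"); crop(s,220,160,340,250,6,"c4")
E
python3 m2.py
```

```text
top lemon ell [423.7 -90.4  52.7  72.2  86.3] rect [423.4 -90.8  59.7  61.9  45.6]
top mandarin ell [515.1 -13.9  49.2  51.8   4.7] rect [515.3 -13.3  48.6  51.    0.9]
top lime ell [592.1 -65.5  43.6  52.3  72.4] rect [592.2 -66.1  49.3  45.9   0.9]
side lemon ell [424.5 -88.1  69.7  84.1 141.1] rect [424.3 -88.1  85.7  67.9  49.3]
side mandarin ell [515.5 -10.   52.   82.6 156.2] rect [515.1 -10.2  79.   51.6  67.4]
side lime ell [594.1 -63.5  53.1  69.3 141.5] rect [595.  -63.2  70.7  53.3  33.3]
shal t 1506 [489.2 318.1 204.1 174.4  83.5]
shal s 507 [490.1 316.5 212.5 174.4  83.7]
timer t 0.03 155 [ 0.61  -0.078  0.03 ] [ 0.683 -0.004  0.045]
timer t 0.045 241 [ 0.63  -0.058  0.045] [ 0.677 -0.01   0.056]
timer s 0.03 114 [ 0.611 -0.079  0.03 ] [ 0.681 -0.017  0.045]
timer s 0.045 122 [ 0.631 -0.06   0.045] [ 0.677 -0.015  0.054]
mill t 0.03 98 [ 0.658 -0.2    0.031] [ 0.72  -0.09   0.045]
mill t 0.045 120 [ 0.658 -0.2    0.045] [ 0.721 -0.092  0.06 ]
mill t 0.06 125 [ 0.658 -0.2    0.06 ] [ 0.721 -0.09   0.075]
mill t 0.1 754 [ 0.659 -0.2    0.1  ] [ 0.731 -0.09   0.15 ]
mill t 0.15 475 [ 0.67 -0.2   0.15] [ 0.732 -0.09   0.2  ]
mill s 0.03 92 [ 0.602 -0.2    0.031] [ 0.697 -0.091  0.045]
mill s 0.045 116 [ 0.657 -0.2    0.045] [ 0.721 -0.099  0.06 ]
mill s 0.06 140 [ 0.657 -0.2    0.06 ] [ 0.722 -0.102  0.075]
mill s 0.1 805 [ 0.657 -0.2    0.1  ] [ 0.733 -0.09   0.15 ]
mill s 0.15 511 [ 0.671 -0.199  0.15 ] [ 0.734 -0.09   0.2  ]
```

```bash
python3 -c "
import cv2,numpy as np
a=cv2.imread('pics/c3.png')[:600];b=cv2.imread('pics/c4.png');b=cv2.resize(b,None,fx=.36,fy=.36)
b=cv2.resize(cv2.imread('pics/c4.png'),(260,195))
o=np.zeros((600,800,3),np.uint8);o[:a.shape[0],:a.shape[1]]=a;o[:195,540:]=b;cv2.imwrite('pics/c5.png',o)"
```

```text
(no output)
```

View pics/c5.png

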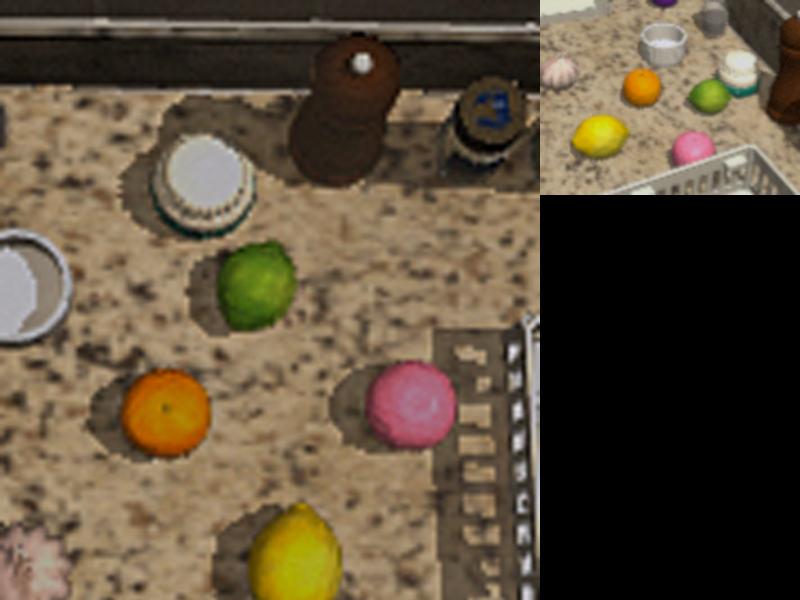

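```bash
cat > go.py <<'E'
import sys
from bench import r
import numpy as np
from scipy.spatial.transform import Rotation as R
a=[float(v) for v in sys.argv[1:]]
s=r.read_state(); p=np.array(s["ee_pos"])*1000; Q=R.from_quat(s["eef_rot"]); M=Q.as_matrix()
print("t %.2f"%s["time"],"p",p.round(1),"yaw %.1f"%np.degrees(np.arctan2(M[1,0],M[0,0])),"tilt",np.round(M[:2,2],3),"w %.1f"%(s["width"]*1000),"F",np.round(s["ft_force"],1),"q",np.round(s["joint_positions"],2))
yaw=None
for i in range(0,len(a),4):
    x,y,z,th=a[i:i+4]; th=np.radians(th)
    T=np.array([[np.cos(th),np.sin(th),0],[np.sin(th),-np.cos(th),0],[0,0,-1]]).T
    T=np.c_[[np.cos(th),np.sin(th),0],[np.sin(th),-np.cos(th),0],[0,0,-1]]
    d=M.T@(np.array([x,y,z])-p); rv=(Q.inv()*R.from_matrix(T)).as_rotvec(degrees=True)
    print("->",[x,y,z],"xyz",d.round(1),"rot",rv.round(1))
E
python3 go.py 440 300 230 0 500 0 200 -88
```

```text
t 0.15 p [148.4 606.9 230. ] yaw 76.3 tilt [-0.    -0.001] w 87.2 F [ 0.6 -0.8 -0.4] q [-1.35  0.33 -0.06  1.46  0.02  1.35 -0.09]
-> [440.0, 300.0, 230.0] xyz [-2.288e+02  3.562e+02  2.000e-01] rot [ 0.   0.  76.3]
-> [500.0, 0.0, 200.0] xyz [-506.   485.7   30.5] rot [1.000e-01 0.000e+00 1.643e+02]
```

Request:
apply_moves:
  increments:
    - {"grip": 0, "xyz": [-40, 60, 0], "rotation": [0, 0, 10]}
    - {"grip": 0, "xyz": [-75, 113, 0], "rotation": [0, 0, 20]}
    - {"grip": 0, "xyz": [-110, 166, 0], "rotation": [0, 0, 30]}
    - {"grip": 0, "xyz": [-145, 219, 0], "rotation": [0, 0, 40]}
    - {"grip": 0, "xyz": [-180, 272, 0], "rotation": [0, 0, 50]}

```text
time: 0.78
ee_pos: [0.3615, 0.3758, 0.2301]
eef_rot: [0.974, 0.224, -0.0, 0.0]
ft_force: [0.5, 1.2, -0.6]
width: 0.087
```

```bash
python3 go.py 440 200 200 -30 430 0 180 -88
```

```text
t 0.78 p [361.5 375.8 230.1] yaw 25.9 tilt [-0.    -0.001] w 87.0 F [ 0.5  1.2 -0.6] q [-1.08  0.1   0.2   1.74 -0.02  1.3  -0.42]
-> [440.0, 200.0, 200.0] xyz [ -6.3 192.4  30.2] rot [ 0.1  0.  55.9]
-> [430.0, 0.0, 180.0] xyz [-102.7  367.9   50.4] rot [ 1.000e-01 -0.000e+00  1.139e+02]
```

Request:
apply_moves:
  increments:
    - {"grip": 0, "xyz": [-5, 60, 5], "rotation": [0, 0, 10]}
    - {"grip": 0, "xyz": [-5, 115, 15], "rotation": [0, 0, 20]}
    - {"grip": 0, "xyz": [-10, 170, 25], "rotation": [0, 0, 30]}
    - {"grip": 0, "xyz": [-20, 225, 30], "rotation": [0, 0, 40]}
    - {"grip": 0, "xyz": [-50, 270, 40], "rotation": [0, 0, 50]}

```text
time: 1.4
ee_pos: [0.4354, 0.1089, 0.1902]
eef_rot: [0.977, -0.212, 0.0, 0.0]
ft_force: [0.2, 0.1, 0.0]
width: 0.0874
```

```bash
python3 go.py 423.5 -91 150 -90
```

```text
t 1.40 p [435.4 108.9 190.2] yaw -24.5 tilt [ 0.001 -0.001] w 87.4 F [0.2 0.1 0. ] q [-0.81 -0.06  0.45  1.98  0.03  1.21 -0.8 ]
-> [423.5, -91.0, 150.0] xyz [ 72.  186.9  40.4] rot [ 0.  -0.1 65.5]
```

Request:
apply_moves:
  increments:
    - {"grip": 0, "xyz": [15, 40, 10], "rotation": [0, 0, 10]}
    - {"grip": 0, "xyz": [30, 80, 20], "rotation": [0, 0, 20]}
    - {"grip": 0, "xyz": [45, 120, 30], "rotation": [0, 0, 30]}
    - {"grip": 0, "xyz": [60, 155, 40], "rotation": [0, 0, 40]}
    - {"grip": 0, "xyz": [72, 187, 40], "rotation": [0, 0, 50]}

```text
time: 2.02
ee_pos: [0.4227, -0.0925, 0.1498]
eef_rot: [0.794, -0.608, 0.0, 0.001]
ft_force: [1.3, 0.1, -0.3]
width: 0.0873
```

```bash
python3 go.py 423.5 -91 110 -90 423.5 -91 19 -90
```

```text
t 2.02 p [422.7 -92.5 149.8] yaw -74.8 tilt [-0.    -0.001] w 87.3 F [ 1.3  0.1 -0.3] q [-0.57 -0.07  0.66  2.07  0.05  1.13 -1.23]
-> [423.5, -91.0, 110.0] xyz [-1.3 -1.2 39.8] rot [ 0.  -0.1 15.2]
-> [423.5, -91.0, 19.0] xyz [ -1.4  -1.3 130.8] rot [ 0.  -0.1 15.2]
```

Request:
apply_moves:
  increments:
    - {"grip": 0, "xyz": [-1, -1, 30], "rotation": [0, 0, 10]}
    - {"grip": 0, "xyz": [-1, -1, 65], "rotation": [0, 0, 15]}
    - {"grip": 0, "xyz": [-1, -1, 70], "rotation": [0, 0, 15]}

```text
time: 2.4
ee_pos: [0.4218, -0.0915, 0.0783]
eef_rot: [0.708, -0.706, -0.001, 0.002]
ft_force: [-0.8, -0.1, 0.3]
width: 0.0871
```

```bash
python3 - <<'E'
from h import *
c=grab("wrist","w1"); P=pts(c)
hsv=cv2.cvtColor(c["img"],cv2.COLOR_BGR2HSV); m=cv2.inRange(hsv,(20,100,60),(34,255,255))>0
q=P[m]; q=q[~np.isnan(q[:,0])]; q=q[(abs(q[:,0]-.42)<.07)&(abs(q[:,1]+.09)<.07)]
print(len(q),q.min(0),q.max(0))
E
python3 go.py 423.5 -91 19 -90
```

```text
10228 [ 0.38944659 -0.15338168 -0.00136376] [ 0.46305969 -0.04163409  0.17101468]
t 2.45 p [422.4 -91.5  79. ] yaw -89.7 tilt [-0.003 -0.002] w 87.1 F [-0.6  1.4 -0.2] q [-0.55  0.05  0.68  2.15 -0.04  0.96 -1.41]
-> [423.5, -91.0, 19.0] xyz [-0.6 -1.2 59.9] rot [ 0.2 -0.1  0.3]
```

View pics/w1.png

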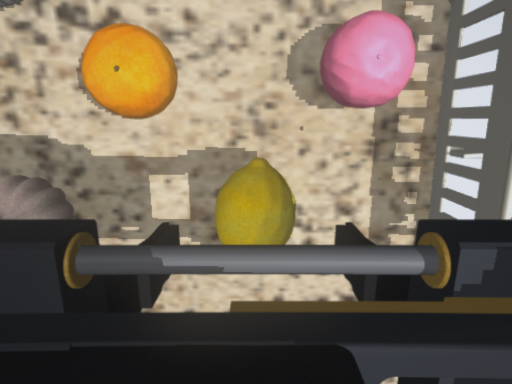

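Request:
apply_moves:
  increments:
    - {"grip": 0, "xyz": [0, -1, 30], "rotation": [0, 0, 0]}
    - {"grip": 0, "xyz": [0, -1, 60], "rotation": [0, 0, 0]}
    - {"grip": 160, "xyz": [0, -1, 60], "rotation": [0, 0, 0]}
    - {"grip": 160, "xyz": [0, -1, 60], "rotation": [0, 0, 0]}
    - {"grip": 160, "xyz": [0, -1, 60], "rotation": [0, 0, 0]}
  squeeze: 12

```text
time: 3.08
ee_pos: [0.4244, -0.0914, 0.0203]
eef_rot: [0.709, -0.705, 0.0, 0.001]
ft_force: [0.1, 0.1, 0.3]
width: 0.065
```

Request:
apply_moves:
  increments:
    - {"grip": 255, "xyz": [0, 0, 0], "rotation": [0, 0, 0]}
    - {"grip": 255, "xyz": [0, 0, 0], "rotation": [0, 0, 0]}
    - {"grip": 255, "xyz": [0, 0, 0], "rotation": [0, 0, 0]}

```text
time: 3.45
ee_pos: [0.4252, -0.0913, 0.021]
eef_rot: [0.709, -0.705, 0.001, -0.0]
ft_force: [-0.3, 1.2, 7.9]
width: 0.0534
```

Request:
apply_moves:
  increments:
    - {"grip": 255, "xyz": [0, 0, -45], "rotation": [0, 0, 0]}
    - {"grip": 255, "xyz": [0, 0, -100], "rotation": [0, 0, 0]}
    - {"grip": 255, "xyz": [50, 0, -120], "rotation": [0, 0, -3]}
    - {"grip": 255, "xyz": [105, -2, -120], "rotation": [0, 0, -3]}
    - {"grip": 255, "xyz": [160, -4, -120], "rotation": [0, 0, -3]}

```text
time: 4.08
ee_pos: [0.4301, -0.2525, 0.1417]
eef_rot: [0.728, -0.686, 0.001, -0.001]
ft_force: [0.7, 0.8, -0.7]
width: 0.0532
```

```bash
python3 go.py 418.5 -316.8 140 -87.2 418.5 -316.8 24 -87.2
```

```text
t 4.08 p [ 430.1 -252.5  141.7] yaw -86.6 tilt [ 0.002 -0.   ] w 53.2 F [ 0.7  0.8 -0.7] q [-0.38  0.15  0.9   1.94 -0.14  1.11 -0.94]
-> [418.5, -316.8, 140.0] xyz [63.5 15.4  1.6] rot [-0.1 -0.   0.6]
-> [418.5, -316.8, 24.0] xyz [ 63.5  15.7 117.6] rot [-0.1 -0.   0.6]
```

Request:
apply_moves:
  increments:
    - {"grip": 255, "xyz": [50, 12, 0], "rotation": [0, 0, 0]}
    - {"grip": 255, "xyz": [63, 16, 15], "rotation": [0, 0, 0]}
    - {"grip": 255, "xyz": [64, 16, 60], "rotation": [0, 0, 0]}
    - {"grip": 255, "xyz": [64, 16, 95], "rotation": [0, 0, 0]}

```text
time: 4.58
ee_pos: [0.4175, -0.3173, 0.045]
eef_rot: [0.728, -0.686, 0.0, -0.001]
ft_force: [1.2, 0.7, -0.4]
width: 0.0532
```

```bash
python3 go.py 418.5 -316.8 24 -87.2; python3 -c "
from h import *
c=grab('top','t2'); crop(c,300,140,440,280,4,'t2c')"
```

```text
t 4.58 p [ 417.5 -317.3   45. ] yaw -86.6 tilt [0.001 0.   ] w 53.2 F [ 1.2  0.7 -0.4] q [-0.15  0.4   0.85  1.96 -0.37  0.94 -0.63]
-> [418.5, -316.8, 24.0] xyz [-0.4 -1.  21. ] rot [-0.1  0.   0.6]
```

View pics/t2c.png

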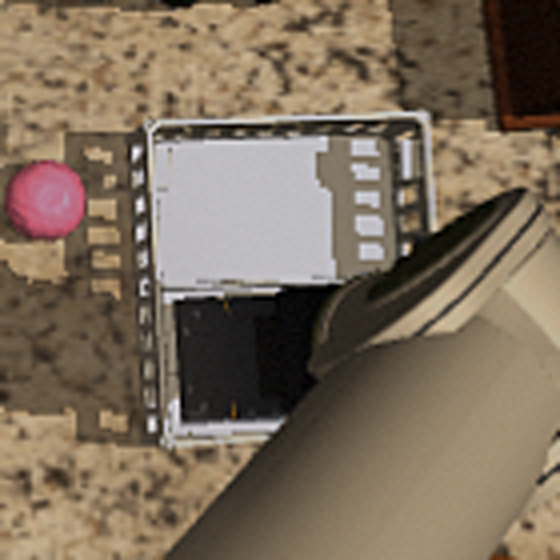

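Request:
apply_moves:
  increments:
    - {"grip": 255, "xyz": [0, -1, 12], "rotation": [0, 0, 0]}
    - {"grip": 255, "xyz": [0, -1, 20], "rotation": [0, 0, 0]}
    - {"grip": 255, "xyz": [0, -1, 20.5], "rotation": [0, 0, 0]}

```text
time: 5.0
ee_pos: [0.4171, -0.3154, 0.0213]
eef_rot: [0.728, -0.686, -0.002, -0.0]
ft_force: [-0.1, -0.3, -0.6]
width: 0.053
```

```bash
for i in 1 2 3; do python3 go.py | cut -c1-120; done; python3 - <<'E'
from bench import viewer,r
viewer.camera("side"); 
E
python3 go.py
```

```text
t 5.00 p [ 417.1 -315.4   21.3] yaw -86.6 tilt [-0.002  0.002] w 53.0 F [-0.1 -0.3 -0.6] q [-0.13  0.44  0.82  1.97 -0.4
t 5.00 p [ 417.1 -315.4   21.3] yaw -86.6 tilt [-0.002  0.002] w 53.0 F [-0.1 -0.3 -0.6] q [-0.13  0.44  0.82  1.97 -0.4
t 5.00 p [ 417.1 -315.4   21.3] yaw -86.6 tilt [-0.002  0.002] w 53.0 F [-0.1 -0.3 -0.6] q [-0.13  0.44  0.82  1.97 -0.4
t 5.05 p [ 417.1 -315.6   21.4] yaw -86.6 tilt [-0.002  0.002] w 53.0 F [ 0.2 -0.1 -1.8] q [-0.13  0.44  0.82  1.97 -0.41  0.9  -0.61]
```

Request:
apply_moves:
  increments:
    - {"grip": 255, "xyz": [0, 0, 1.5], "rotation": [0, 0, 0]}
    - {"grip": 255, "xyz": [0, 0, 1.5], "rotation": [0, 0, 0]}

```text
time: 5.3
ee_pos: [0.4174, -0.3158, 0.0209]
eef_rot: [0.728, -0.686, -0.001, -0.0]
ft_force: [-4.3, 2.4, 10.9]
width: 0.0533
```

```bash
python3 go.py | cut -c1-120;python3 -c "
from h import *
c=grab('side','s2'); crop(c,210,200,380,330,4.5,'s2c')"
```

```text
t 5.30 p [ 417.4 -315.8   20.9] yaw -86.6 tilt [-0.001  0.002] w 53.3 F [-4.3  2.4 10.9] q [-0.13  0.45  0.82  1.97 -0.4
```

View pics/s2c.png

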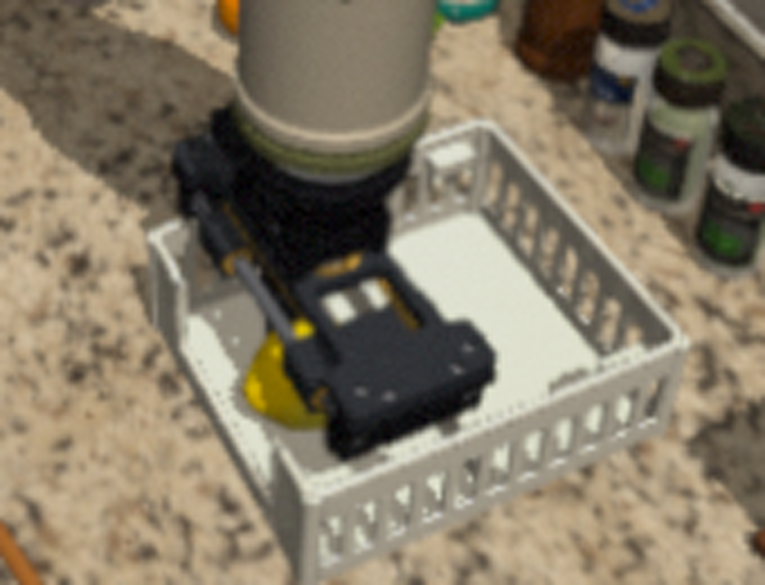

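Request:
apply_moves:
  increments:
    - {"grip": 60, "xyz": [0, 0, -1], "rotation": [0, 0, 0]}
    - {"grip": 30, "xyz": [0, 0, -1], "rotation": [0, 0, 0]}
    - {"grip": 10, "xyz": [0, 0, -1], "rotation": [0, 0, 0]}
    - {"grip": 0, "xyz": [0, 0, -10], "rotation": [0, 0, 0]}
    - {"grip": 0, "xyz": [0, 0, -60], "rotation": [0, 0, 0]}

```text
time: 5.98
ee_pos: [0.4161, -0.315, 0.0802]
eef_rot: [0.728, -0.686, -0.003, 0.001]
ft_force: [0.7, -0.2, 0.0]
width: 0.0858
```

```bash
python3 go.py 440 -290 140 -88 575 -120 130 -90 592 -65.5 120 -90
```

```text
t 5.97 p [ 416.1 -315.    80.2] yaw -86.6 tilt [-0.006  0.004] w 85.8 F [ 0.7 -0.2  0. ] q [-0.2   0.35  0.89  1.93 -0.32  1.01 -0.68]
-> [440.0, -290.0, 140.0] xyz [-23.8 -25.1 -59.9] rot [0.3 0.2 1.4]
-> [575.0, -120.0, 130.0] xyz [-185.4 -170.   -50.1] rot [0.3 0.2 3.4]
-> [592.0, -65.5, 120.0] xyz [-238.7 -190.3  -40. ] rot [0.3 0.2 3.4]
```

Request:
apply_moves:
  increments:
    - {"grip": 0, "xyz": [-5, -10, -50], "rotation": [0, 0, 1]}
    - {"grip": 0, "xyz": [-45, -45, -60], "rotation": [0, 0, 2]}
    - {"grip": 0, "xyz": [-90, -85, -60], "rotation": [0, 0, 3]}
    - {"grip": 0, "xyz": [-135, -125, -55], "rotation": [0, 0, 3]}
    - {"grip": 0, "xyz": [-180, -160, -50], "rotation": [0, 0, 3]}

```text
time: 6.6
ee_pos: [0.5666, -0.1241, 0.1306]
eef_rot: [0.71, -0.704, -0.003, 0.0]
ft_force: [0.8, -0.4, -0.0]
width: 0.0869
```

```bash
python3 go.py 592 -65.5 100 -90 592 -65.5 15 -90;  python3 -c "
from h import *
c=grab('top','t3'); crop(c,220,120,440,280,3.5,'t3c')"
```

```text
t 6.60 p [ 566.6 -124.1  130.6] yaw -89.6 tilt [-0.005  0.004] w 86.9 F [ 0.8 -0.4 -0. ] q [-0.52  0.4   0.82  1.74 -0.32  1.15 -1.17]
-> [592.0, -65.5, 100.0] xyz [-58.3 -26.   30.7] rot [0.3 0.2 0.4]
-> [592.0, -65.5, 15.0] xyz [-58.  -26.4 115.7] rot [0.3 0.2 0.4]
```

View pics/t3c.png

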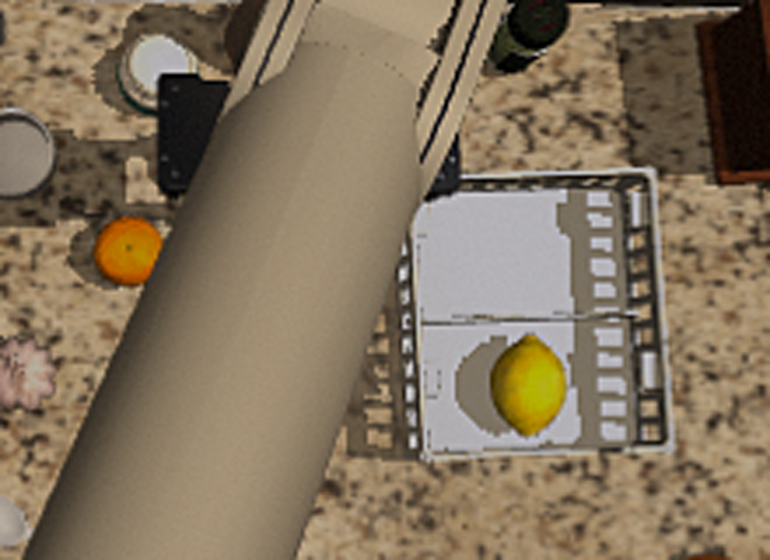

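Request:
apply_moves:
  increments:
    - {"grip": 0, "xyz": [-40, -18, 10], "rotation": [0, 0, 0]}
    - {"grip": 0, "xyz": [-58, -26, 30], "rotation": [0, 0, 0]}
    - {"grip": 0, "xyz": [-58, -26, 45], "rotation": [0, 0, 0]}

```text
time: 7.02
ee_pos: [0.595, -0.0555, 0.0834]
eef_rot: [0.714, -0.7, -0.004, -0.0]
ft_force: [0.8, -1.0, 0.5]
width: 0.087
```

```bash
python3 -c "
from h import *
c=grab('wrist','w3');c=grab('side','s3')"; python3 go.py 592 -65.5 15 -90; 
```

```text
t 7.12 p [593.4 -58.3  82.9] yaw -89.1 tilt [-0.008  0.005] w 86.9 F [-1.3  0.4  0.7] q [-0.57  0.49  0.76  1.73 -0.38  1.08 -1.24]
-> [592.0, -65.5, 15.0] xyz [ 7.6  0.9 67.8] rot [0.5 0.3 0.9]
```

View pics/w3.png

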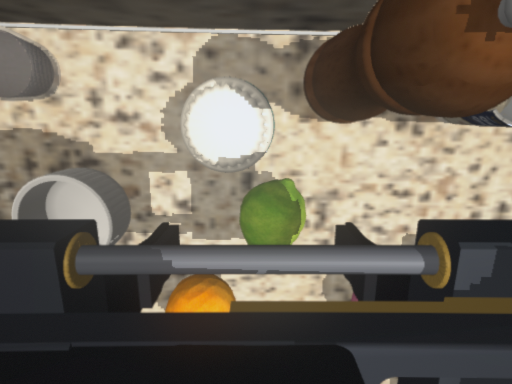

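View pics/s3.png

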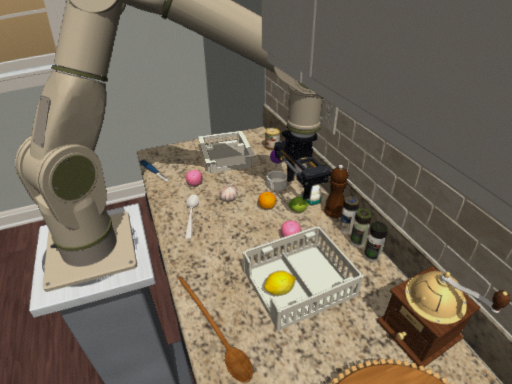

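Request:
apply_moves:
  increments:
    - {"grip": 0, "xyz": [7.5, 1, 5], "rotation": [0.5, 0.3, 1]}
    - {"grip": 0, "xyz": [7.5, 1, 5], "rotation": [0.5, 0.3, 1]}

```text
time: 7.38
ee_pos: [0.5917, -0.0683, 0.078]
eef_rot: [-0.705, 0.709, -0.001, 0.0]
ft_force: [-0.7, -0.2, -0.7]
width: 0.0872
```

```bash
python3 go.py 592 -65.5 15 -90; python3 -c "
from bench import *
import numpy as np
print(np.round(r.read_state()['joint_torque'],1))"
```

```text
t 7.38 p [591.7 -68.3  78. ] yaw -90.3 tilt [ 0.001 -0.001] w 87.2 F [-0.7 -0.2 -0.7] q [-0.57  0.49  0.77  1.75 -0.39  1.06 -1.24]
-> [592.0, -65.5, 15.0] xyz [-2.8 -0.3 63. ] rot [-0.  -0.  -0.3]
[  0.  -53.3  13.9 -32.   -0.   -0.3  -0. ]
```

Request:
apply_moves:
  increments:
    - {"grip": 0, "xyz": [-2, 0, 25], "rotation": [0, 0, 0]}
    - {"grip": 0, "xyz": [-2, 0, 50], "rotation": [0, 0, 0]}
    - {"grip": 0, "xyz": [-2, 0, 63], "rotation": [0, 0, 0]}
    - {"grip": 100, "xyz": [-2, 0, 63], "rotation": [0, 0, 0]}
    - {"grip": 180, "xyz": [-2, 0, 63], "rotation": [0, 0, 0]}

```text
time: 8.0
ee_pos: [0.5923, -0.0666, 0.016]
eef_rot: [-0.705, 0.709, -0.001, 0.001]
ft_force: [-0.4, -0.6, 0.1]
width: 0.0741
```

Request:
apply_moves:
  increments:
    - {"grip": 255, "xyz": [0, 0, 0], "rotation": [0, 0, 0]}
    - {"grip": 255, "xyz": [0, 0, 0], "rotation": [0, 0, 0]}
    - {"grip": 255, "xyz": [0, 0, 0], "rotation": [0, 0, 0]}
    - {"grip": 255, "xyz": [0, 0, 0], "rotation": [0, 0, 0]}

```text
time: 8.5
ee_pos: [0.5925, -0.0665, 0.0163]
eef_rot: [-0.705, 0.709, -0.001, 0.001]
ft_force: [-0.9, 0.4, 2.3]
width: 0.045
```

```bash
python3 go.py 592 -65.5 120 -90 ; python3 -c "
from h import *
c=grab('wrist','w4')"
```

```text
t 8.50 p [592.5 -66.5  16.3] yaw -90.3 tilt [ 0.003 -0.001] w 45.0 F [-0.9  0.4  2.3] q [-0.53  0.58  0.72  1.78 -0.45  0.95 -1.2 ]
-> [592.0, -65.5, 120.0] xyz [  -1.     0.3 -103.7] rot [-0.1 -0.  -0.3]
```

View pics/w4.png

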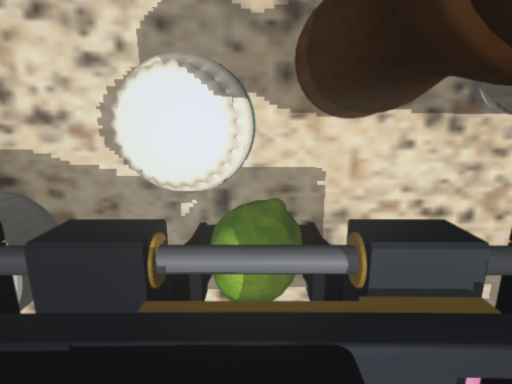

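Request:
apply_moves:
  increments:
    - {"grip": 255, "xyz": [0, 0, -40], "rotation": [0, 0, 0]}
    - {"grip": 255, "xyz": [0, 5, -90], "rotation": [0, 0, 0]}
    - {"grip": 255, "xyz": [45, 20, -115], "rotation": [0, 0, -1]}
    - {"grip": 255, "xyz": [95, 35, -120], "rotation": [0, 0, -2]}
    - {"grip": 255, "xyz": [145, 50, -120], "rotation": [0, 0, -3]}

```text
time: 9.18
ee_pos: [0.5411, -0.2125, 0.1369]
eef_rot: [0.724, -0.69, 0.002, -0.001]
ft_force: [-0.8, -0.4, -1.1]
width: 0.0455
```

```bash
python3 go.py 519.4 -311.8 130 -87.2 519.4 -311.8 22 -87.2
```

```text
t 9.18 p [ 541.1 -212.5  136.9] yaw -87.3 tilt [ 0.004 -0.   ] w 45.5 F [-0.8 -0.4 -1.1] q [-0.39  0.4   0.85  1.74 -0.32  1.15 -0.97]
-> [519.4, -311.8, 130.0] xyz [98.2 26.4  6.8] rot [-0.2 -0.  -0.1]
-> [519.4, -311.8, 22.0] xyz [ 98.1  26.8 114.8] rot [-0.2 -0.  -0.1]
```

Request:
apply_moves:
  increments:
    - {"grip": 255, "xyz": [50, 13, 0], "rotation": [0, 0, 0]}
    - {"grip": 255, "xyz": [90, 24, 0], "rotation": [0, 0, 0]}
    - {"grip": 255, "xyz": [98, 27, 10], "rotation": [0, 0, 0]}
    - {"grip": 255, "xyz": [98, 27, 50], "rotation": [0, 0, 0]}
    - {"grip": 255, "xyz": [98, 27, 85], "rotation": [0, 0, 0]}

```text
time: 9.8
ee_pos: [0.5192, -0.3105, 0.0501]
eef_rot: [0.724, -0.69, 0.001, -0.001]
ft_force: [0.5, -0.2, -0.4]
width: 0.0454
```

```bash
python3 go.py 519.4 -311.8 20 -87.2
```

```text
t 9.80 p [ 519.2 -310.5   50.1] yaw -87.2 tilt [0.003 0.001] w 45.4 F [ 0.5 -0.2 -0.4] q [-0.14  0.56  0.78  1.74 -0.46  1.03 -0.71]
-> [519.4, -311.8, 20.0] xyz [ 1.3 -0.  30.1] rot [-0.2  0.  -0. ]
```

Request:
apply_moves:
  increments:
    - {"grip": 255, "xyz": [1, 0, 15], "rotation": [0, 0, 0]}
    - {"grip": 255, "xyz": [1, 0, 27], "rotation": [0, 0, 0]}
    - {"grip": 255, "xyz": [1, 0, 30], "rotation": [0, 0, 0]}
    - {"grip": 255, "xyz": [1, 0, 31], "rotation": [0, 0, 0]}

```text
time: 10.3
ee_pos: [0.5198, -0.3117, 0.0198]
eef_rot: [0.724, -0.69, 0.002, -0.002]
ft_force: [-0.4, 0.0, -1.6]
width: 0.0453
```

Request:
apply_moves:
  increments:
    - {"grip": 255, "xyz": [0, 0, 1.5], "rotation": [0, 0, 0]}
    - {"grip": 255, "xyz": [0, 0, 2], "rotation": [0, 0, 0]}

```text
time: 10.55
ee_pos: [0.5204, -0.312, 0.0191]
eef_rot: [0.724, -0.69, 0.002, -0.002]
ft_force: [-2.8, 2.3, 11.6]
width: 0.0453
```

Request:
apply_moves:
  increments:
    - {"grip": 60, "xyz": [0, 0, -1], "rotation": [0, 0, 0]}
    - {"grip": 30, "xyz": [0, 0, -1], "rotation": [0, 0, 0]}
    - {"grip": 0, "xyz": [0, 0, -1], "rotation": [0, 0, 0]}
    - {"grip": 0, "xyz": [0, 0, -15], "rotation": [0, 0, 0]}
    - {"grip": 0, "xyz": [0, 0, -70], "rotation": [0, 0, 0]}

```text
time: 11.18
ee_pos: [0.5185, -0.3109, 0.0883]
eef_rot: [0.724, -0.69, -0.0, -0.001]
ft_force: [1.1, 0.2, 0.6]
width: 0.0841
```

Request:
apply_moves:
  increments:
    - {"grip": 0, "xyz": [0, 0, -60], "rotation": [0, 0, 0]}
    - {"grip": 0, "xyz": [-50, 10, -90], "rotation": [0, 0, 2]}
    - {"grip": 0, "xyz": [-110, 20, -100], "rotation": [0, 0, 4]}
    - {"grip": 0, "xyz": [-170, 30, -100], "rotation": [0, 0, 6]}
    - {"grip": 0, "xyz": [-230, 30, -100], "rotation": [0, 0, 9]}

```text
time: 11.8
ee_pos: [0.4766, -0.0814, 0.1894]
eef_rot: [-0.667, 0.745, 0.0, 0.002]
ft_force: [1.3, 0.5, 1.1]
width: 0.0869
```

```bash
python3 go.py 489 318 160 -96.7; python3 - <<'E'
from h import *
c=grab('top','t5'); crop(c,300,140,440,280,4,'t5c')
E
```

```text
t 11.80 p [476.6 -81.4 189.4] yaw -96.3 tilt [0.003 0.003] w 86.9 F [1.3 0.5 1.1] q [-0.79  0.02  0.89  1.92 -0.02  1.21 -1.57]
-> [489.0, 318.0, 160.0] xyz [-398.2   31.8   30.7] rot [-0.1  0.2  0.4]
```

View pics/t5c.png

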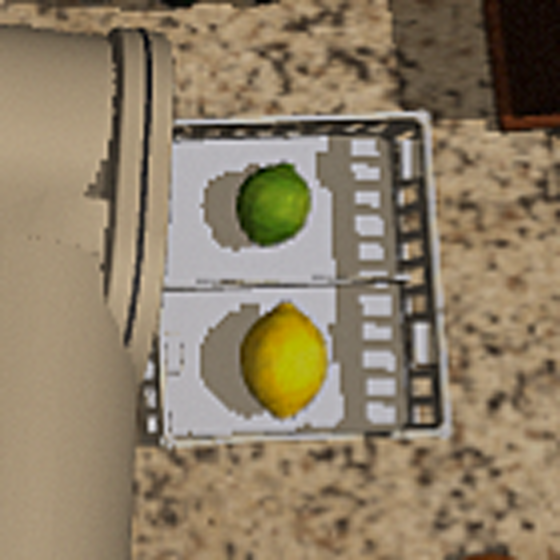

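Request:
apply_moves:
  increments:
    - {"grip": 0, "xyz": [-60, 5, 5], "rotation": [0, 0, 0]}
    - {"grip": 0, "xyz": [-120, 10, 10], "rotation": [0, 0, 0]}
    - {"grip": 0, "xyz": [-180, 15, 15], "rotation": [0, 0, 0]}
    - {"grip": 0, "xyz": [-240, 20, 20], "rotation": [0, 0, 0]}
    - {"grip": 0, "xyz": [-300, 25, 20], "rotation": [0, 0, 0]}

```text
time: 12.48
ee_pos: [0.4843, 0.2296, 0.1713]
eef_rot: [-0.668, 0.744, 0.002, 0.003]
ft_force: [1.5, 0.2, 2.7]
width: 0.087
```

```bash
python3 go.py 489 318 120 -96.7
```

```text
t 12.47 p [484.3 229.6 171.3] yaw -96.2 tilt [0.002 0.006] w 87.0 F [1.5 0.2 2.7] q [-1.08  0.19  0.63  1.81 -0.13  1.18 -2.1 ]
-> [489.0, 318.0, 120.0] xyz [-88.    4.9  51.9] rot [-0.1  0.3  0.5]
```

Request:
apply_moves:
  increments:
    - {"grip": 0, "xyz": [-50, 3, 10], "rotation": [0, 0, 0]}
    - {"grip": 0, "xyz": [-82, 5, 25], "rotation": [0, 0, 0]}
    - {"grip": 0, "xyz": [-88, 5, 40], "rotation": [0, 0, 0]}
    - {"grip": 0, "xyz": [-88, 5, 45], "rotation": [0, 0, 0]}

```text
time: 12.98
ee_pos: [0.4889, 0.3168, 0.1262]
eef_rot: [-0.667, 0.745, 0.001, 0.002]
ft_force: [0.0, -0.9, 0.8]
width: 0.087
```

```bash
python3 go.py 489 318 45 -96.7; python3 - <<'E'
from h import *
c=grab('wrist','w6');c=grab('side','s6');
E
```

```text
t 12.97 p [488.9 316.8 126.2] yaw -96.3 tilt [0.001 0.004] w 87.0 F [ 0.  -0.9  0.8] q [-1.12  0.35  0.57  1.73 -0.21  1.12 -2.17]
-> [489.0, 318.0, 45.0] xyz [-0.9  0.1 81.2] rot [-0.   0.3  0.4]
```

View pics/w6.png

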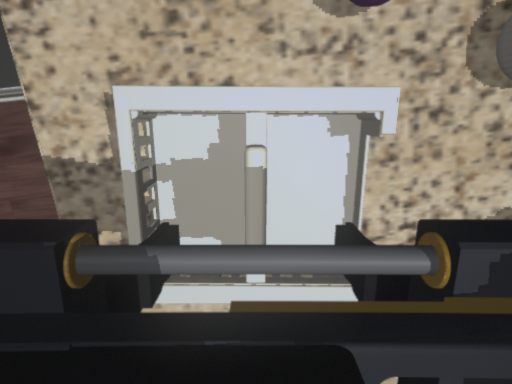

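Request:
apply_moves:
  increments:
    - {"grip": 0, "xyz": [-1, 0, 35], "rotation": [0, 0, 0]}
    - {"grip": 0, "xyz": [-1, 0, 65], "rotation": [0, 0, 0.4]}
    - {"grip": 0, "xyz": [-1, 0, 80], "rotation": [0, 0.2, 0.4]}
    - {"grip": 120, "xyz": [-1, 0, 81], "rotation": [0, 0.2, 0.4]}
    - {"grip": 255, "xyz": [-1, 0, 81], "rotation": [0, 0.2, 0.4]}
  squeeze: 40

```text
time: 13.7
ee_pos: [0.4903, 0.3176, 0.0471]
eef_rot: [-0.664, 0.748, 0.0, 0.002]
ft_force: [-0.1, -0.6, -0.0]
width: 0.0742
```

Request:
apply_moves:
  increments:
    - {"grip": 255, "xyz": [0, 0, 0], "rotation": [0, 0, 0]}
    - {"grip": 255, "xyz": [0, 0, 0], "rotation": [0, 0, 0]}
    - {"grip": 255, "xyz": [0, 0, 0], "rotation": [0, 0, 0]}
    - {"grip": 255, "xyz": [0, 0, 0], "rotation": [0, 0, 0]}
    - {"grip": 255, "xyz": [0, 0, 0], "rotation": [0, 0, 0]}

```text
time: 14.32
ee_pos: [0.4903, 0.3176, 0.0471]
eef_rot: [-0.664, 0.748, 0.0, 0.002]
ft_force: [0.3, 0.5, 0.7]
width: 0.0252
```

```bash
python3 go.py 489 318 145 -96.7
```

```text
t 14.32 p [490.3 317.6  47.1] yaw -96.8 tilt [0.002 0.003] w 25.2 F [0.3 0.5 0.7] q [-1.09  0.45  0.54  1.79 -0.28  0.97 -2.13]
-> [489.0, 318.0, 145.0] xyz [ -0.5   1.1 -97.9] rot [-0.1  0.2 -0.1]
```

Request:
apply_moves:
  increments:
    - {"grip": 255, "xyz": [0, 0, 0], "rotation": [0, 0, 0]}
    - {"grip": 255, "xyz": [0, 0, 0], "rotation": [0, 0, 0]}
    - {"grip": 255, "xyz": [0, 0, 0], "rotation": [0, 0, 0]}

```text
time: 14.7
ee_pos: [0.4902, 0.3176, 0.0471]
eef_rot: [-0.664, 0.748, 0.0, 0.002]
ft_force: [1.0, -0.5, -1.1]
width: 0.0152
```

Request:
apply_moves:
  increments:
    - {"grip": 255, "xyz": [0, 0, -20], "rotation": [0, 0, 0]}
    - {"grip": 255, "xyz": [0, 0, -50], "rotation": [0, 0, 0]}
    - {"grip": 255, "xyz": [0, 0, -85], "rotation": [0, 0, 0]}
    - {"grip": 255, "xyz": [0, 0, -120], "rotation": [0, 0, 0]}
    - {"grip": 255, "xyz": [0, 0, -130], "rotation": [0, 0, 0]}

```text
time: 15.32
ee_pos: [0.491, 0.3177, 0.1802]
eef_rot: [-0.664, 0.748, 0.0, 0.004]
ft_force: [-0.1, 0.0, -3.0]
width: 0.0158
```

```bash
python3 go.py 480 150 180 -70 460 0 180 -40; python3 - <<'E'
from h import *
c=grab('side','s7')
E
```

```text
t 15.32 p [491.  317.7 180.2] yaw -96.8 tilt [0.005 0.006] w 15.8 F [-0.1  0.  -3. ] q [-1.14  0.3   0.59  1.67 -0.18  1.22 -2.2 ]
-> [480.0, 150.0, 180.0] xyz [167.8  -8.9  -0.8] rot [ -0.3   0.3 -26.8]
-> [460.0, 0.0, 180.0] xyz [319.1  -6.8  -1.7] rot [ -0.4   0.2 -56.8]
```

View pics/s7.png

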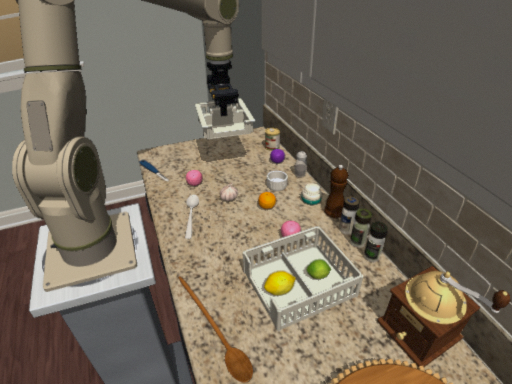

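Request:
apply_moves:
  increments:
    - {"grip": 255, "xyz": [40, -2, 0], "rotation": [0, 0, -7]}
    - {"grip": 255, "xyz": [85, -4, 0], "rotation": [0, 0, -15]}
    - {"grip": 255, "xyz": [130, -6, 0], "rotation": [0, 0, -23]}
    - {"grip": 255, "xyz": [175, -6, 0], "rotation": [0, 0, -31]}
    - {"grip": 255, "xyz": [220, -6, 0], "rotation": [0, 0, -39]}

```text
time: 16.0
ee_pos: [0.4698, 0.0969, 0.1777]
eef_rot: [0.877, -0.481, 0.0, -0.003]
ft_force: [-0.2, -0.9, -2.3]
width: 0.0153
```

```bash
python3 go.py 470 -100 180 -20 468 -314 180 2.85
```

```text
t 16.00 p [469.8  96.9 177.7] yaw -57.5 tilt [0.003 0.005] w 15.3 F [-0.2 -0.9 -2.3] q [-0.93  0.03  0.65  1.94 -0.02  1.18 -1.27]
-> [470.0, -100.0, 180.0] xyz [166.2 105.6  -3.3] rot [ -0.3   0.  -37.5]
-> [468.0, -314.0, 180.0] xyz [345.6 222.2  -4.3] rot [ -0.3  -0.1 -60.4]
```

Request:
apply_moves:
  increments:
    - {"grip": 255, "xyz": [40, 25, -2], "rotation": [0, 0, -8]}
    - {"grip": 255, "xyz": [80, 50, -3], "rotation": [0, 0, -16]}
    - {"grip": 255, "xyz": [120, 77, -4], "rotation": [0, 0, -24]}
    - {"grip": 255, "xyz": [160, 103, -4], "rotation": [0, 0, -32]}
    - {"grip": 255, "xyz": [200, 128, -4], "rotation": [0, 0, -40]}

```text
time: 16.62
ee_pos: [0.4684, -0.1419, 0.1798]
eef_rot: [0.989, -0.15, 0.001, -0.003]
ft_force: [-0.2, 0.1, -3.4]
width: 0.0158
```

```bash
python3 go.py 468.5 -314.3 180 2.85
```

```text
t 16.62 p [ 468.4 -141.9  179.8] yaw -17.2 tilt [0.003 0.005] w 15.8 F [-0.2  0.1 -3.4] q [-0.66  0.06  0.91  1.92 -0.06  1.19 -0.03]
-> [468.5, -314.3, 180.0] xyz [ 51.2 164.7  -1. ] rot [ -0.3  -0.1 -20.1]
```

Request:
apply_moves:
  increments:
    - {"grip": 255, "xyz": [14, 45, 0], "rotation": [0, 0, -6]}
    - {"grip": 255, "xyz": [28, 90, 0], "rotation": [0, 0, -12]}
    - {"grip": 255, "xyz": [42, 135, 0], "rotation": [0, 0, -18]}
    - {"grip": 255, "xyz": [50, 160, 0], "rotation": [0, 0, -20]}
    - {"grip": 255, "xyz": [51, 163, 0], "rotation": [0, 0, -20]}

```text
time: 17.25
ee_pos: [0.4673, -0.3146, 0.1779]
eef_rot: [1.0, 0.022, 0.0, -0.002]
ft_force: [-0.6, 0.9, -1.7]
width: 0.0155
```

```bash
python3 go.py 468.5 -313 180 2.85; python3 - <<'E'
from h import *
c=grab('side','s8'); crop(c,200,90,400,330,2.5,'s8c')
c=grab('top','t8'); P=pts(c); crop(c,280,110,440,280,3.5,'t8c')
c=grab('wrist','w8')
E
```

```text
t 17.25 p [ 467.3 -314.6  177.9] yaw 2.6 tilt [0.    0.004] w 15.5 F [-0.6  0.9 -1.7] q [-0.27  0.33  0.95  1.74 -0.29  1.23  0.8 ]
-> [468.5, -313.0, 180.0] xyz [ 1.2 -1.5 -2.1] rot [-0.2 -0.  -0.3]
```

View pics/s8c.png

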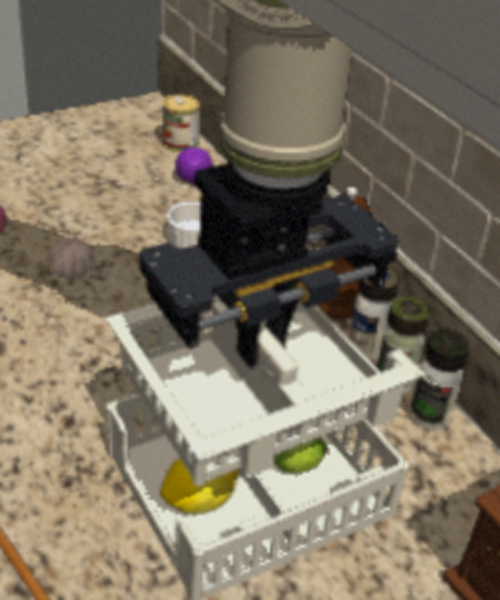

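View pics/t8c.png

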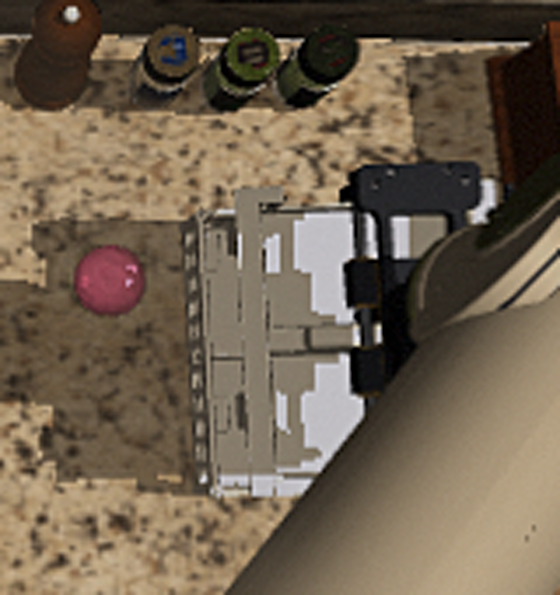

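View pics/w8.png

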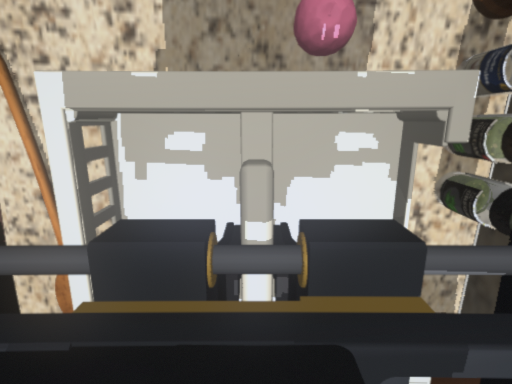

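```bash
python3 - <<'E'
from h import *
th=np.radians(2.85); Rm=np.array([[np.cos(th),np.sin(th)],[-np.sin(th),np.cos(th)]])
for n in("s8","t8","w8"):
    P=pts(load(n)).reshape(-1,3); P=P[~np.isnan(P[:,0])]
    q=P[(abs(P[:,0]-.4685)<.14)&(abs(P[:,1]+.314)<.13)&(P[:,2]>.165)&(P[:,2]<.19)]
    L=(q[:,:2]-[.4685,-.3143])@Rm.T*1000
    zz=q[:,2]*1000
    print(n,len(q),"zpct",np.percentile(zz,[50,90,98]).round(1),"x",np.percentile(L[:,0],[0,1,99,100]).round(1),"y",np.percentile(L[:,1],[0,1,99,100]).round(1))
    for y0,y1 in((60,100),(-100,-60)):
        k=(L[:,1]>y0)&(L[:,1]<y1)&(zz>172)
        if k.sum()>5: print("  y",y0,k.sum(),np.percentile(L[k,1],[1,50,99]).round(1),"z",np.median(zz[k]).round(1), "x",np.percentile(L[k,0],[1,99]).round(1))
    for x0,x1 in((85,115),(-115,-85)):
        k=(L[:,0]>x0)&(L[:,0]<x1)&(zz>172)
        if k.sum()>5: print("  x",x0,k.sum(),np.percentile(L[k,0],[1,50,99]).round(1),"z",np.median(zz[k]).round(1))
E
```

```text
s8 1651 zpct [181.3 183.  186.9] x [-103.7 -103.1   97.2  101.5] y [-87.3 -86.3  84.   86.9]
  y 60 199 [61.1 71.9 86.3] z 180.7 x [-103.    -1.6]
  y -100 797 [-86.5 -78.  -61.4] z 181.9 x [-102.5   97.9]
  x 85 88 [ 85.1  92.5 100.8] z 181.8
  x -115 423 [-103.4  -97.4  -85.3] z 181.2
t8 910 zpct [181.2 183.8 185.5] x [-103.1 -102.4   99.7  100.6] y [-85.4 -81.7  88.5  89. ]
  y 60 757 [61.6 78.9 88.5] z 181.4 x [-102.3   98.5]
  y -100 54 [-84.6 -77.3 -68.1] z 180.9 x [ 71.3 100.4]
  x 85 114 [ 85.8  93.3 100.5] z 181.1
  x -115 109 [-103.1  -95.8  -86.3] z 181.6
w8 27530 zpct [180.5 181.6 182.3] x [-103.  -101.    99.6  102.1] y [-83.8 -26.5  89.7  90.4]
  y 60 20707 [61.  79.8 89.8] z 180.7 x [-100.1   99.9]
  y -100 148 [-83.7 -80.5 -77.9] z 180.5 x [ 88.7 101.4]
  x 85 2805 [ 85.3  93.  101.4] z 180.8
  x -115 6355 [-101.8  -94.   -85.7] z 180.1
```

```bash
python3 - <<'E'
from h import *
for n in("side0","s7","t5","top0"):
    P=pts(load(n)).reshape(-1,3); P=P[~np.isnan(P[:,0])]
    q=P[(P[:,0]>.33)&(P[:,0]<.6)&(P[:,1]<(-.2))&(P[:,1]>-.43)&(P[:,2]>.066)&(P[:,2]<.085)]
    rr=cv2.minAreaRect((q[:,:2]*1000).astype(np.float32)); print(n,len(q),np.round(np.hstack([rr[0],rr[1],rr[2]]),1))
E
python3 go.py 468.5 -315 115 2.85
```

```text
side0 808 [ 468.5 -314.2  210.7  185.7    3. ]
s7 798 [ 468.8 -314.6  211.   185.     2.8]
t5 466 [ 468.2 -314.2  210.3  185.8    2.7]
top0 585 [ 468.4 -314.4  211.1  186.2    2.7]
t 17.40 p [ 468.7 -311.7  178.3] yaw 2.8 tilt [0.002 0.006] w 15.9 F [ 0.6  0.7 -2.3] q [-0.27  0.33  0.95  1.74 -0.29  1.23  0.8 ]
-> [468.5, -315.0, 115.0] xyz [-0.5  3.7 63.3] rot [-0.3 -0.1 -0.1]
```

Request:
apply_moves:
  increments:
    - {"grip": 255, "xyz": [0.5, 3, 15], "rotation": [-0.3, 0, 0]}
    - {"grip": 255, "xyz": [0.5, 3, 30], "rotation": [-0.3, 0, 0]}
    - {"grip": 255, "xyz": [0.5, 3, 35], "rotation": [-0.3, 0, 0]}
    - {"grip": 255, "xyz": [0.5, 3, 35], "rotation": [-0.3, 0, 0]}

```text
time: 17.9
ee_pos: [0.4692, -0.3142, 0.1428]
eef_rot: [1.0, 0.024, 0.001, -0.0]
ft_force: [-0.7, 0.5, -2.5]
width: 0.0155
```

```bash
python3 go.py 469.3 -314.4 112 2.85
```

```text
t 17.90 p [ 469.2 -314.2  142.8] yaw 2.8 tilt [0.001 0.001] w 15.5 F [-0.7  0.5 -2.5] q [-0.25  0.37  0.93  1.77 -0.32  1.16  0.83]
-> [469.3, -314.4, 112.0] xyz [ 0.1  0.2 30.8] rot [-0.1 -0.1 -0.1]
```

Request:
apply_moves:
  increments:
    - {"grip": 255, "xyz": [0, 0, 9], "rotation": [0, 0, 0]}
    - {"grip": 255, "xyz": [0, 0, 16], "rotation": [0, 0, 0]}
    - {"grip": 255, "xyz": [0, 0, 22], "rotation": [0, 0, 0]}
    - {"grip": 255, "xyz": [0, 0, 26], "rotation": [0, 0, 0]}
    - {"grip": 255, "xyz": [0, 0, 26], "rotation": [0, 0, 0]}

```text
time: 18.52
ee_pos: [0.4691, -0.3141, 0.1165]
eef_rot: [1.0, 0.024, 0.0, -0.001]
ft_force: [-0.8, -0.2, -1.1]
width: 0.0155
```

```bash
python3 go.py 469.3 -314.4 112 2.85; python3 - <<'E'
from h import *
c=grab('side','s9'); crop(c,200,150,400,330,3.5,'s9c')
E
python3 go.py
```

```text
t 18.52 p [ 469.1 -314.1  116.5] yaw 2.8 tilt [0.    0.001] w 15.5 F [-0.8 -0.2 -1.1] q [-0.23  0.4   0.91  1.8  -0.35  1.11  0.85]
-> [469.3, -314.4, 112.0] xyz [0.2 0.3 4.5] rot [-0.1 -0.  -0.1]
t 18.57 p [ 469.2 -314.2  116.8] yaw 2.8 tilt [0.001 0.001] w 15.8 F [ 0.3  0.6 -2.9] q [-0.23  0.4   0.91  1.8  -0.35  1.11  0.85]
```

View pics/s9c.png

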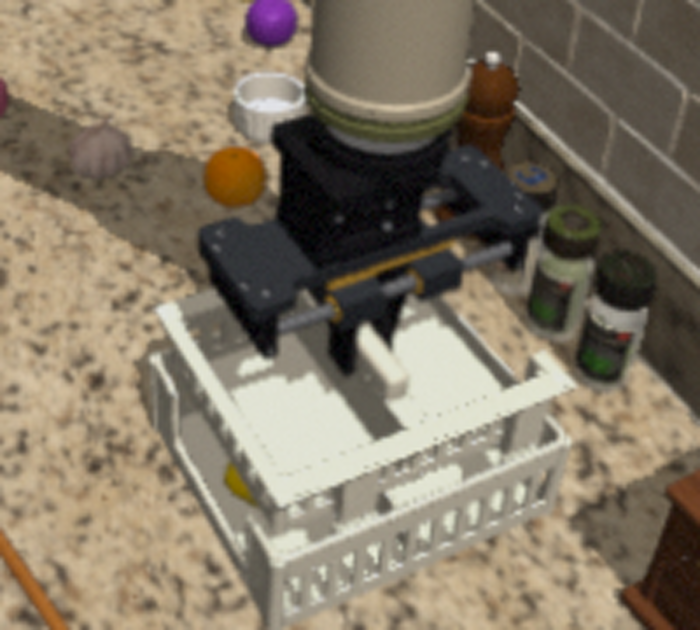

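Request:
apply_moves:
  increments:
    - {"grip": 255, "xyz": [0, 0, 2], "rotation": [0, 0, 0]}
    - {"grip": 255, "xyz": [0, 0, 4], "rotation": [0, 0, 0]}
    - {"grip": 255, "xyz": [0, 0, 5], "rotation": [0, 0, 0]}
    - {"grip": 255, "xyz": [0, 0, 6], "rotation": [0, 0, 0]}

```text
time: 19.08
ee_pos: [0.4693, -0.3142, 0.111]
eef_rot: [1.0, 0.024, 0.001, -0.001]
ft_force: [-3.2, 2.9, 10.3]
width: 0.0156
```

```bash
python3 go.py 469.3 -314.4 110 2.85
```

```text
t 19.07 p [ 469.3 -314.2  111. ] yaw 2.8 tilt [0.001 0.001] w 15.6 F [-3.2  2.9 10.3] q [-0.22  0.41  0.9   1.8  -0.36  1.1   0.85]
-> [469.3, -314.4, 110.0] xyz [0.  0.2 1. ] rot [-0.1 -0.1 -0.1]
```

Request:
apply_moves:
  increments:
    - {"grip": 215, "xyz": [0, 0, -0.5], "rotation": [0, 0, 0]}
    - {"grip": 180, "xyz": [0, 0, -0.5], "rotation": [0, 0, 0]}
    - {"grip": 140, "xyz": [0, 0, -0.5], "rotation": [0, 0, 0]}
    - {"grip": 140, "xyz": [0, 0, -5], "rotation": [0, 0, 0]}
    - {"grip": 140, "xyz": [0, 0, -30], "rotation": [0, 0, 0]}

```text
time: 19.7
ee_pos: [0.4686, -0.3138, 0.1406]
eef_rot: [1.0, 0.024, -0.001, -0.001]
ft_force: [0.8, -0.3, -0.8]
width: 0.0382
```

Request:
apply_moves:
  increments:
    - {"grip": 100, "xyz": [0, 0, -40], "rotation": [0, 0, 10]}
    - {"grip": 60, "xyz": [0, -20, -70], "rotation": [0, 0, 20]}
    - {"grip": 0, "xyz": [0, -70, -80], "rotation": [0, 0, 30]}
    - {"grip": 0, "xyz": [0, -120, -80], "rotation": [0, 0, 40]}
    - {"grip": 0, "xyz": [0, -170, -80], "rotation": [0, 0, 50]}

```text
time: 20.32
ee_pos: [0.4622, -0.1671, 0.2221]
eef_rot: [0.936, -0.351, -0.001, -0.001]
ft_force: [0.5, -0.6, 0.2]
width: 0.0808
```

```bash
python3 go.py 515 -13 120 -90; python3 - <<'E'
from h import *
c=grab('side','s10'); crop(c,200,150,400,330,3.5,'s10c')
t=grab('top','t10'); crop(t,220,110,440,280,3.5,'t10c')
th=np.radians(2.85); Rm=np.array([[np.cos(th),np.sin(th)],[-np.sin(th),np.cos(th)]])
for n in("s10","t10"):
    P=pts(load(n)).reshape(-1,3); P=P[~np.isnan(P[:,0])]
    q=P[(abs(P[:,0]-.4685)<.14)&(abs(P[:,1]+.314)<.13)&(P[:,2]>.09)&(P[:,2]<.122)]
    L=(q[:,:2]-[.4685,-.3143])@Rm.T*1000; z=q[:,2]*1000
    rr=cv2.minAreaRect((q[:,:2]*1000).astype(np.float32)); print(n,len(q),np.round(np.hstack([rr[0],rr[1],rr[2]]),1))
    for sx in(-1,1):
        for sy in(-1,1):
            k=(sx*L[:,0]>60)&(sy*L[:,1]>60)&(z>108); print(sx,sy,k.sum(),np.median(z[k]).round(1) if k.sum() else None)
E
```

```text
t 20.32 p [ 462.2 -167.1  222.1] yaw -41.1 tilt [-0.001  0.002] w 80.8 F [ 0.5 -0.6  0.2] q [-0.86  0.01  1.14  1.86 -0.01  1.28 -0.43]
-> [515.0, -13.0, 120.0] xyz [ -61.2 -150.8  102.3] rot [ 0.   0.1 48.9]
s10 2406 [ 469.1 -313.8  205.1  175.2    2.8]
-1 -1 181 114.7
-1 1 139 113.9
1 -1 134 114.5
1 1 120 114.0
t10 523 [ 444.7 -398.3   52.7  172.9   73.1]
-1 -1 149 114.0
-1 1 0 None
1 -1 1 114.4
1 1 0 None
```

View pics/s10c.png

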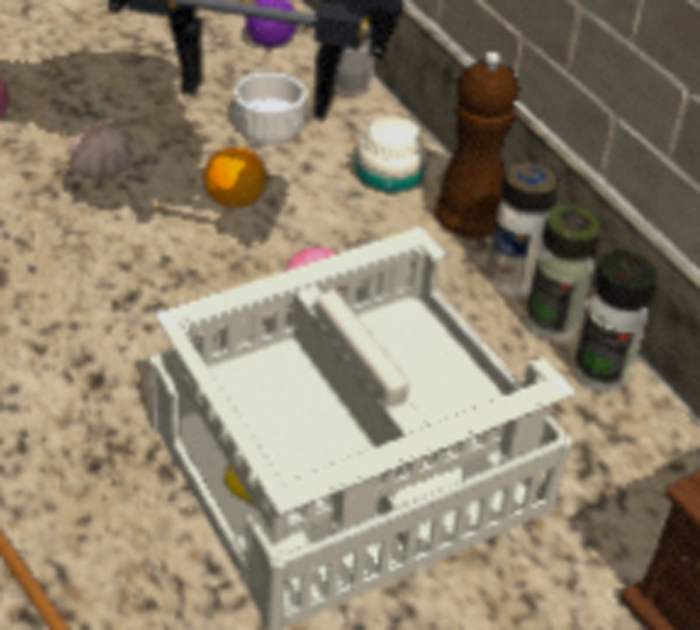

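View pics/t10c.png

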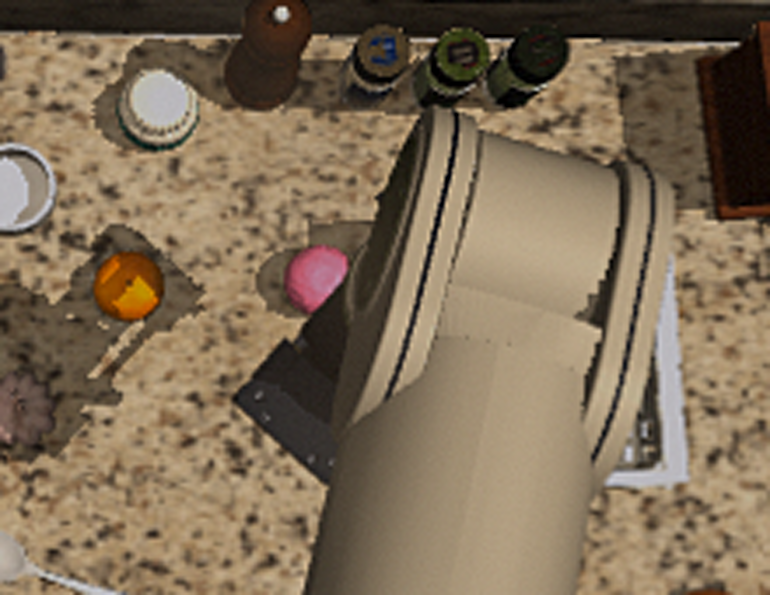

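Request:
apply_moves:
  increments:
    - {"grip": 0, "xyz": [-12, -30, 10], "rotation": [0, 0, 10]}
    - {"grip": 0, "xyz": [-24, -60, 30], "rotation": [0, 0, 20]}
    - {"grip": 0, "xyz": [-36, -90, 50], "rotation": [0, 0, 30]}
    - {"grip": 0, "xyz": [-48, -120, 70], "rotation": [0, 0, 40]}
    - {"grip": 0, "xyz": [-60, -149, 90], "rotation": [0, 0, 49]}

```text
time: 21.05
ee_pos: [0.5153, -0.0106, 0.1324]
eef_rot: [-0.707, 0.707, 0.002, 0.002]
ft_force: [-0.1, 0.6, 0.5]
width: 0.0872
```

Request:
apply_moves:
  increments:
    - {"grip": 0, "xyz": [0, 0, 0], "rotation": [0, 0, 0]}

```text
time: 21.18
ee_pos: [0.5152, -0.0089, 0.1312]
eef_rot: [0.708, -0.706, -0.002, -0.0]
ft_force: [-0.1, -0.5, -0.3]
width: 0.0868
```

```bash
python3 go.py 514 -13 14 -90; python3 - <<'E'
from h import *
c=grab('wrist','w11')
E
```

```text
t 21.18 p [515.2  -8.9 131.2] yaw -89.9 tilt [-0.002  0.003] w 86.8 F [-0.1 -0.5 -0.3] q [-1.    0.28  1.07  1.91 -0.28  1.11 -1.38]
-> [514.0, -13.0, 14.0] xyz [  4.4   0.9 117.2] rot [0.1 0.2 0.1]
```

View pics/w11.png

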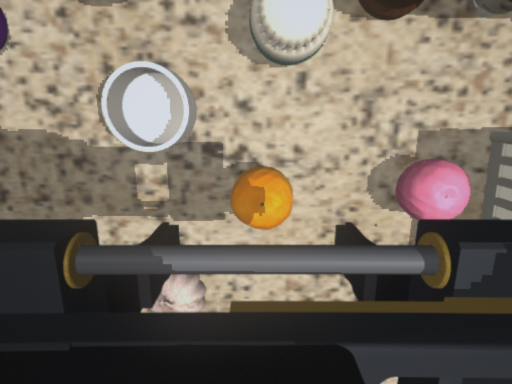

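Request:
apply_moves:
  increments:
    - {"grip": 0, "xyz": [4, 1, 40], "rotation": [0, 0, 0]}
    - {"grip": 0, "xyz": [4, 1, 80], "rotation": [0, 0, 0]}
    - {"grip": 0, "xyz": [4, 1, 107], "rotation": [0, 0, 0]}
    - {"grip": 0, "xyz": [4, 1, 117], "rotation": [0, 0, 0]}
    - {"grip": 100, "xyz": [4, 1, 117], "rotation": [0, 0, 0]}
  squeeze: 12

```text
time: 21.85
ee_pos: [0.5145, -0.0152, 0.0157]
eef_rot: [0.708, -0.707, -0.001, -0.001]
ft_force: [-0.1, 0.2, 0.0]
width: 0.0826
```

Request:
apply_moves:
  increments:
    - {"grip": 255, "xyz": [0, 0, 0], "rotation": [0, 0, 0]}
    - {"grip": 255, "xyz": [0, 0, 0], "rotation": [0, 0, 0]}
    - {"grip": 255, "xyz": [0, 0, 0], "rotation": [0, 0, 0]}
    - {"grip": 255, "xyz": [0, 0, 0], "rotation": [0, 0, 0]}

```text
time: 22.35
ee_pos: [0.5148, -0.0148, 0.0161]
eef_rot: [0.708, -0.706, -0.001, -0.001]
ft_force: [-1.4, 1.8, 5.6]
width: 0.0525
```

```bash
python3 go.py 514 -13 14 -90; python3 - <<'E'
from h import *
c=grab('wrist','w12')
E
```

```text
t 22.35 p [514.8 -14.8  16.1] yaw -89.9 tilt [-0.     0.004] w 52.5 F [-1.4  1.8  5.6] q [-0.83  0.48  0.92  2.   -0.49  0.9  -1.22]
-> [514.0, -13.0, 14.0] xyz [-1.8  0.8  2.1] rot [0.  0.2 0.1]
```

View pics/w12.png

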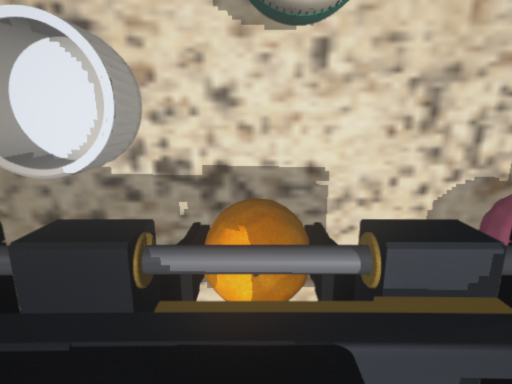

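Request:
apply_moves:
  increments:
    - {"grip": 255, "xyz": [0, 0, -40], "rotation": [0, 0, 0]}
    - {"grip": 255, "xyz": [0, 0, -95], "rotation": [0, 0, 0]}
    - {"grip": 255, "xyz": [30, 10, -145], "rotation": [0, 0, -1]}
    - {"grip": 255, "xyz": [75, 25, -175], "rotation": [0, 0, -2]}
    - {"grip": 255, "xyz": [125, 45, -180], "rotation": [0, 0, -3]}

```text
time: 23.02
ee_pos: [0.4706, -0.1418, 0.1973]
eef_rot: [0.727, -0.687, -0.0, -0.003]
ft_force: [1.1, -0.2, -1.6]
width: 0.0527
```

```bash
python3 go.py 419.2 -316.2 190 -87.2
```

```text
t 23.02 p [ 470.6 -141.8  197.3] yaw -86.8 tilt [0.003 0.004] w 52.7 F [ 1.1 -0.2 -1.6] q [-0.97  0.06  1.23  1.9  -0.07  1.22 -1.23]
-> [419.2, -316.2, 190.0] xyz [171.3  61.1   6.4] rot [-0.2  0.2  0.4]
```

Request:
apply_moves:
  increments:
    - {"grip": 255, "xyz": [10, -5, 20], "rotation": [0, 0, 0]}
    - {"grip": 255, "xyz": [40, -15, 35], "rotation": [0, 0, 0]}

```text
time: 23.28
ee_pos: [0.4885, -0.1798, 0.1619]
eef_rot: [0.727, -0.686, -0.001, -0.004]
ft_force: [0.4, 1.1, 0.2]
width: 0.0526
```

```bash
python3 go.py 419.2 -316.2 160 -87.2
```

```text
t 23.27 p [ 488.5 -179.8  161.9] yaw -86.7 tilt [0.005 0.007] w 52.6 F [0.4 1.1 0.2] q [-0.75  0.29  1.19  1.87 -0.3   1.18 -0.97]
-> [419.2, -316.2, 160.0] xyz [132.1  77.2   0.7] rot [-0.3  0.4  0.5]
```

Request:
apply_moves:
  increments:
    - {"grip": 255, "xyz": [35, 10, 2], "rotation": [0, 0, 0]}
    - {"grip": 255, "xyz": [75, 20, 2], "rotation": [0, 0, 0]}

```text
time: 23.52
ee_pos: [0.4725, -0.2566, 0.1587]
eef_rot: [0.728, -0.686, -0.001, -0.004]
ft_force: [0.2, 0.2, -0.4]
width: 0.0525
```

```bash
python3 go.py 419.2 -316.2 160 -87.2
```

```text
t 23.52 p [ 472.5 -256.6  158.7] yaw -86.6 tilt [0.003 0.007] w 52.5 F [ 0.2  0.2 -0.4] q [-0.54  0.35  1.15  1.83 -0.35  1.19 -0.79]
-> [419.2, -316.2, 160.0] xyz [56.3 56.7 -1.9] rot [-0.2  0.4  0.6]
```

Joint 3 is easing (1.15). Continue.

Request:
apply_moves:
  increments:
    - {"grip": 255, "xyz": [35, 25, 0], "rotation": [0, 0, 0.5]}
    - {"grip": 255, "xyz": [56, 45, 0], "rotation": [0, 0, 0.5]}
    - {"grip": 255, "xyz": [57, 55, 2], "rotation": [0, 0, 0.5]}

```text
time: 23.9
ee_pos: [0.4193, -0.3185, 0.156]
eef_rot: [0.724, -0.69, -0.001, -0.003]
ft_force: [0.7, 0.1, -1.3]
width: 0.0528
```

```bash
python3 go.py 419.2 -316.2 83 -87.2
```

```text
t 23.90 p [ 419.3 -318.5  156. ] yaw -87.3 tilt [0.003 0.006] w 52.8 F [ 0.7  0.1 -1.3] q [-0.42  0.33  1.18  1.86 -0.33  1.17 -0.66]
-> [419.2, -316.2, 83.0] xyz [-1.8  0.2 73. ] rot [-0.2  0.3 -0.1]
```

Request:
apply_moves:
  increments:
    - {"grip": 255, "xyz": [-2, 0, 20], "rotation": [-0.2, 0.3, 0]}
    - {"grip": 255, "xyz": [-2, 0, 40], "rotation": [-0.2, 0.3, 0]}
    - {"grip": 255, "xyz": [-2, 0, 58], "rotation": [-0.2, 0.3, 0]}
    - {"grip": 255, "xyz": [-2, 0, 62], "rotation": [-0.2, 0.3, 0]}

```text
time: 24.4
ee_pos: [0.4189, -0.3155, 0.0927]
eef_rot: [0.724, -0.69, -0.001, 0.0]
ft_force: [-0.3, -0.3, -0.8]
width: 0.0524
```

```bash
python3 - <<'E'
from h import *
c=grab('side','s13'); crop(c,200,150,400,330,3.5,'s13c')
E
python3 go.py 419.2 -316.2 83 -87.2
```

```text
t 24.45 p [ 419.  -315.7   93. ] yaw -87.3 tilt [-0.002  0.001] w 52.5 F [-0.9 -0.  -1.1] q [-0.35  0.41  1.09  1.93 -0.42  1.06 -0.6 ]
-> [419.2, -316.2, 83.0] xyz [ 0.5 -0.2 10. ] rot [ 0.1  0.1 -0.1]
```

View pics/s13c.png

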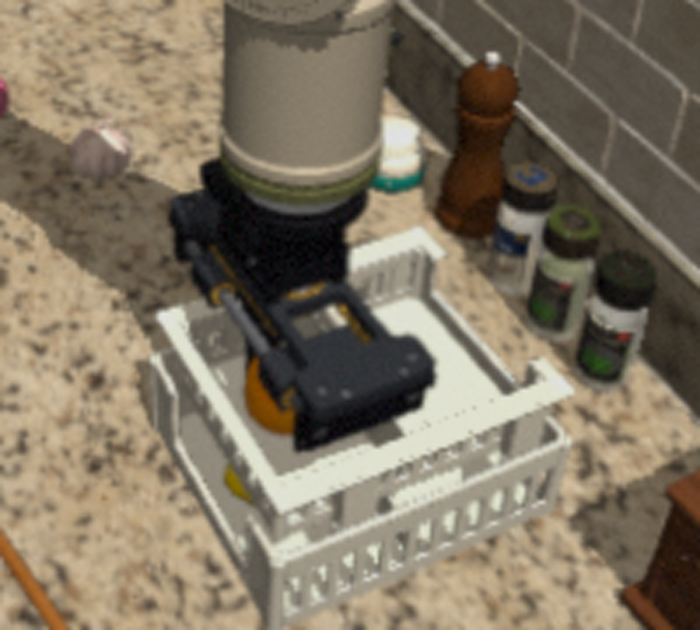

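Request:
apply_moves:
  increments:
    - {"grip": 255, "xyz": [0, 0, 5], "rotation": [0, 0, 0]}
    - {"grip": 255, "xyz": [0, 0, 9], "rotation": [0, 0, 0]}
    - {"grip": 255, "xyz": [0, 0, 11], "rotation": [0, 0, 0]}
    - {"grip": 255, "xyz": [0, 0, 11], "rotation": [0, 0, 0]}

```text
time: 24.95
ee_pos: [0.4192, -0.3159, 0.0826]
eef_rot: [0.724, -0.69, -0.001, -0.0]
ft_force: [-2.6, 2.3, 7.8]
width: 0.0527
```

Request:
apply_moves:
  increments:
    - {"grip": 80, "xyz": [0, 0, -0.5], "rotation": [0, 0, 0]}
    - {"grip": 50, "xyz": [0, 0, -0.5], "rotation": [0, 0, 0]}
    - {"grip": 30, "xyz": [0, 0, -0.5], "rotation": [0, 0, 0]}
    - {"grip": 30, "xyz": [0, 0, -10], "rotation": [0, 0, 0]}
    - {"grip": 30, "xyz": [0, 0, -60], "rotation": [0, 0, 0]}

```text
time: 25.58
ee_pos: [0.4181, -0.3151, 0.1421]
eef_rot: [0.723, -0.69, -0.003, 0.001]
ft_force: [1.4, -0.2, 1.1]
width: 0.0763
```

```bash
python3 go.py 419 64 160 -90
```

```text
t 25.57 p [ 418.1 -315.1  142.1] yaw -87.3 tilt [-0.006  0.002] w 76.3 F [ 1.4 -0.2  1.1] q [-0.42  0.34  1.16  1.88 -0.34  1.15 -0.66]
-> [419.0, 64.0, 160.0] xyz [-378.7  -18.6  -17. ] rot [0.3 0.2 2.7]
```

Request:
apply_moves:
  increments:
    - {"grip": 0, "xyz": [-20, -35, -15], "rotation": [0, 0, 0]}
    - {"grip": 0, "xyz": [-60, -75, -25], "rotation": [0, 0, 1]}
    - {"grip": 0, "xyz": [-115, -95, -25], "rotation": [0, 0, 2]}
    - {"grip": 0, "xyz": [-170, -100, -25], "rotation": [0, 0, 2]}
    - {"grip": 0, "xyz": [-225, -100, -25], "rotation": [0, 0, 3]}

```text
time: 26.2
ee_pos: [0.5078, -0.0841, 0.1677]
eef_rot: [-0.705, 0.709, 0.002, -0.001]
ft_force: [1.3, -0.5, 0.4]
width: 0.0872
```

```bash
python3 go.py 419 64 160 -90; python3 - <<'E'
from h import *
c=grab('side','s14'); crop(c,180,100,400,330,2.6,'s14c')
E
```

```text
t 26.20 p [507.8 -84.1 167.7] yaw -90.3 tilt [-0.005  0.002] w 87.2 F [ 1.3 -0.5  0.4] q [-0.98  0.28  1.23  1.87 -0.29  1.19 -1.23]
-> [419.0, 64.0, 160.0] xyz [-147.6   89.6    8.5] rot [ 0.3  0.1 -0.3]
```

View pics/s14c.png

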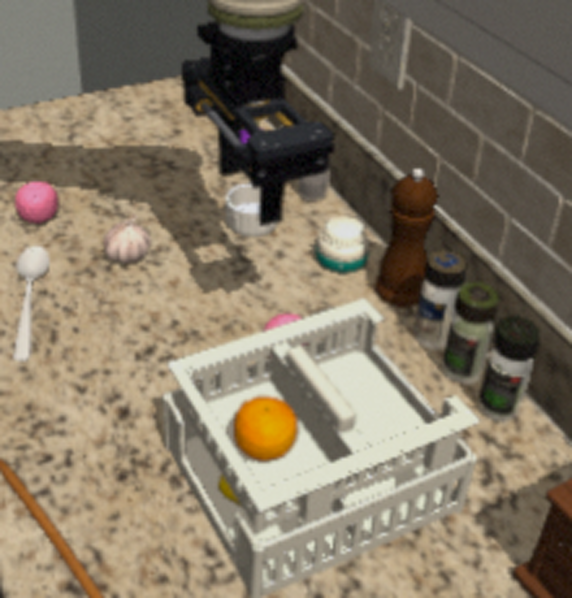

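Request:
apply_moves:
  increments:
    - {"grip": 0, "xyz": [-40, -15, 10], "rotation": [0, 0, 0]}
    - {"grip": 0, "xyz": [-85, -25, 20], "rotation": [0, 0, 0]}

```text
time: 26.5
ee_pos: [0.5334, 0.0123, 0.1477]
eef_rot: [0.709, -0.705, -0.004, 0.0]
ft_force: [0.4, -0.7, 0.2]
width: 0.0867
```

```bash
python3 go.py 419 64 140 -90
```

```text
t 26.50 p [533.4  12.3 147.7] yaw -89.7 tilt [-0.006  0.006] w 86.7 F [ 0.4 -0.7  0.2] q [-1.06  0.36  1.15  1.85 -0.37  1.17 -1.35]
-> [419.0, 64.0, 140.0] xyz [-52.2 114.1   8.6] rot [0.3 0.3 0.3]
```

Request:
apply_moves:
  increments:
    - {"grip": 0, "xyz": [-45, 0, 0], "rotation": [0, 0, 0]}
    - {"grip": 0, "xyz": [-95, 0, 0], "rotation": [0, 0, 0]}
    - {"grip": 0, "xyz": [-140, 0, 0], "rotation": [0, 0, 0]}

```text
time: 26.88
ee_pos: [0.5328, 0.154, 0.1491]
eef_rot: [0.709, -0.705, -0.004, -0.0]
ft_force: [1.2, -0.2, 0.3]
width: 0.0867
```

```bash
python3 go.py 419 64 140 -90
```

```text
t 26.88 p [532.8 154.  149.1] yaw -89.7 tilt [-0.005  0.006] w 86.7 F [ 1.2 -0.2  0.3] q [-1.25  0.41  1.11  1.79 -0.41  1.19 -1.58]
-> [419.0, 64.0, 140.0] xyz [ 89.4 114.2   9.1] rot [0.3 0.4 0.3]
```

Request:
apply_moves:
  increments:
    - {"grip": 0, "xyz": [10, 10, 25], "rotation": [0, 0, 0]}
    - {"grip": 0, "xyz": [40, 40, 50], "rotation": [0, 0, 0]}
    - {"grip": 0, "xyz": [60, 70, 60], "rotation": [0, 0, 0]}

```text
time: 27.25
ee_pos: [0.4616, 0.0923, 0.0883]
eef_rot: [0.709, -0.706, -0.004, 0.001]
ft_force: [0.2, -0.3, -0.4]
width: 0.0871
```

```bash
python3 go.py 419 65 85 -90
```

```text
t 27.25 p [461.6  92.3  88.3] yaw -89.7 tilt [-0.006  0.005] w 87.1 F [ 0.2 -0.3 -0.4] q [-1.36  0.27  1.21  2.06 -0.31  1.01 -1.56]
-> [419.0, 65.0, 85.0] xyz [27.1 42.7  3.4] rot [0.4 0.3 0.3]
```

```bash
python3 - <<'E'
from h import *
c=grab('wrist','w15'); P=pts(c).reshape(-1,3)
q=P[~np.isnan(P[:,0])]; q=q[(abs(q[:,0]-.42)<.05)&(abs(q[:,1]-.066)<.05)&(q[:,2]>.012)&(q[:,2]<.07)]
print(len(q), q.min(0) if len(q) else 0,q.max(0) if len(q) else 0)
t=load('t10');P=pts(t).reshape(-1,3)
for n in('t10','s14'):
    P=pts(load(n)).reshape(-1,3)
    q=P[~np.isnan(P[:,0])]; q=q[(abs(q[:,0]-.42)<.05)&(abs(q[:,1]-.066)<.05)&(q[:,2]>.012)&(q[:,2]<.07)]
    print(n,len(q), q.min(0).round(3),q.max(0).round(3), q[q[:,2]>.045].mean(0).round(3))
E
```

```text
1960 [0.39699938 0.04347007 0.01388443] [0.44981363 0.09552479 0.05411697]
t10 339 [0.391 0.042 0.022] [0.447 0.095 0.059] [0.421 0.068 0.049]
s14 228 [0.392 0.04  0.012] [0.446 0.082 0.057] [0.422 0.067 0.05 ]
```

View pics/w15.png

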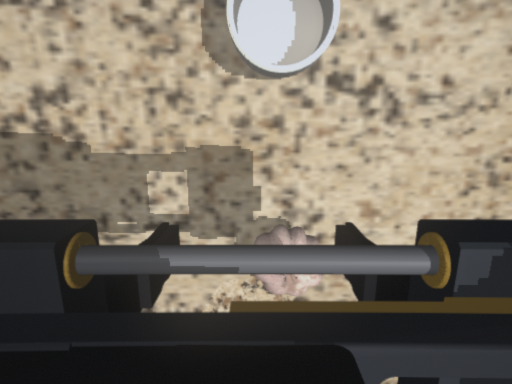

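Request:
apply_moves:
  increments:
    - {"grip": 0, "xyz": [12, -15, 0], "rotation": [0.4, 0.3, 0]}
    - {"grip": 0, "xyz": [25, -20, 20], "rotation": [0.4, 0.3, 0]}
    - {"grip": 0, "xyz": [25, -20, 50], "rotation": [0.4, 0.3, 0]}
    - {"grip": 0, "xyz": [25, -20, 73], "rotation": [0.4, 0.3, 0]}
    - {"grip": 0, "xyz": [25, -20, 73], "rotation": [0.4, 0.3, 0]}

```text
time: 27.92
ee_pos: [0.4761, 0.0642, 0.0127]
eef_rot: [0.707, -0.707, -0.002, 0.003]
ft_force: [0.3, 0.2, 0.4]
width: 0.0869
```

```bash
python3 go.py 421 67 15 -90
```

```text
t 27.93 p [476.1  64.2  12.7] yaw -90.0 tilt [-0.006 -0.001] w 86.9 F [0.3 0.2 0.4] q [-1.1   0.45  1.02  2.08 -0.5   0.88 -1.36]
-> [421.0, 67.0, 15.0] xyz [-2.8 55.2 -1.9] rot [ 0.4 -0.1  0. ]
```

Request:
apply_moves:
  increments:
    - {"grip": 0, "xyz": [-3, 15, -2.5], "rotation": [0.4, 0, 0]}
    - {"grip": 0, "xyz": [-3, 30, -3], "rotation": [0.4, 0, 0]}
    - {"grip": 0, "xyz": [-3, 45, -3], "rotation": [0.4, 0, 0]}
    - {"grip": 0, "xyz": [-3, 55, -3], "rotation": [0.4, 0, 0]}
    - {"grip": 60, "xyz": [-3, 55, -3], "rotation": [0.4, 0, 0]}

```text
time: 28.55
ee_pos: [0.4214, 0.0678, 0.017]
eef_rot: [0.708, -0.707, 0.0, -0.001]
ft_force: [-0.6, 0.1, 0.1]
width: 0.0827
```

```bash
python3 go.py 421 67 15 -90; python3 - <<'E'
from h import *
c=grab('wrist','w16');c=grab('side','s16'); crop(c,150,80,350,280,3,'s16c')
E
```

```text
t 28.55 p [421.4  67.8  17. ] yaw -89.9 tilt [0.001 0.   ] w 82.7 F [-0.6  0.1  0.1] q [-1.3   0.31  1.15  2.22 -0.39  0.83 -1.47]
-> [421.0, 67.0, 15.0] xyz [0.8 0.4 2. ] rot [-0.1  0.   0.1]
```

View pics/w16.png

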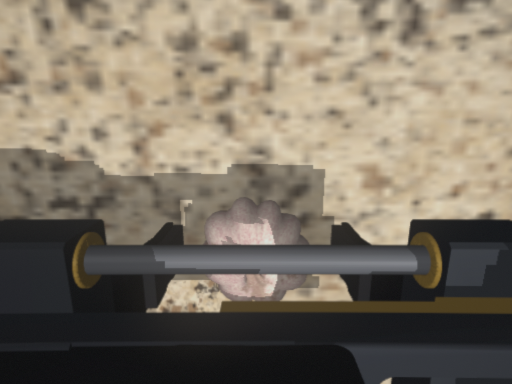

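View pics/s16c.png

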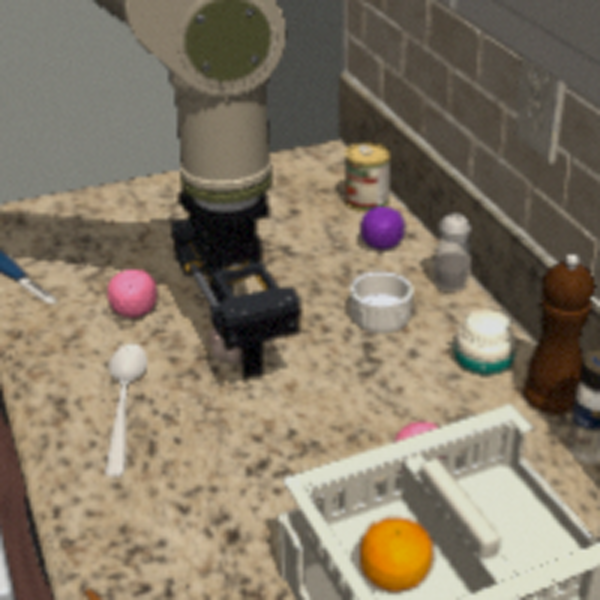

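Garlic centred between the fingers; close.

Request:
apply_moves:
  increments:
    - {"grip": 120, "xyz": [0, 0, 1], "rotation": [0, 0, 0]}
    - {"grip": 255, "xyz": [0, 0, 1], "rotation": [0, 0, 0]}
    - {"grip": 255, "xyz": [0, 0, 1], "rotation": [0, 0, 0]}
    - {"grip": 255, "xyz": [0, 0, 1], "rotation": [0, 0, 0]}
    - {"grip": 255, "xyz": [0, 0, 1], "rotation": [0, 0, 0]}
  squeeze: 10

```text
time: 29.28
ee_pos: [0.4225, 0.0675, 0.016]
eef_rot: [0.707, -0.707, 0.001, -0.001]
ft_force: [1.9, -0.3, 2.0]
width: 0.0559
```

```bash
python3 go.py 500 40 60 -90 530 0 140 -90
```

```text
t 29.27 p [422.5  67.5  16. ] yaw -89.9 tilt [ 0.002 -0.   ] w 55.9 F [ 1.9 -0.3  2. ] q [-1.29  0.31  1.14  2.22 -0.39  0.83 -1.47]
-> [500.0, 40.0, 60.0] xyz [ 27.6 -77.6 -43.8] rot [-0.1 -0.   0.1]
-> [530.0, 0.0, 140.0] xyz [  67.6 -107.8 -123.7] rot [-0.1 -0.   0.1]
```

Request:
apply_moves:
  increments:
    - {"grip": 255, "xyz": [0, -3, -10], "rotation": [0, 0, 0]}
    - {"grip": 255, "xyz": [5, -25, -25], "rotation": [0, 0, 0]}
    - {"grip": 255, "xyz": [20, -60, -45], "rotation": [0, 0, 0]}
    - {"grip": 255, "xyz": [45, -90, -70], "rotation": [0, 0, 0]}
    - {"grip": 255, "xyz": [75, -110, -95], "rotation": [0, 0, 0]}

```text
time: 29.9
ee_pos: [0.5333, -0.0078, 0.1126]
eef_rot: [0.708, -0.706, 0.001, -0.0]
ft_force: [-0.0, -0.5, 0.5]
width: 0.0559
```

```bash
python3 go.py 530 -120 165 -90  519 -311.4 165 -87.2
```

```text
t 29.90 p [533.3  -7.8 112.6] yaw -89.9 tilt [ 0.002 -0.001] w 55.9 F [-0.  -0.5  0.5] q [-0.99  0.41  1.11  1.89 -0.41  1.1  -1.29]
-> [530.0, -120.0, 165.0] xyz [112.3   3.4 -52.3] rot [-0.1 -0.1  0.1]
-> [519.0, -311.4, 165.0] xyz [303.7  14.8 -52.1] rot [-0.1 -0.1 -2.7]
```

Request:
apply_moves:
  increments:
    - {"grip": 255, "xyz": [40, 0, -20], "rotation": [0, 0, 0]}
    - {"grip": 255, "xyz": [90, 3, -40], "rotation": [0, 0, 0]}
    - {"grip": 255, "xyz": [140, 5, -52], "rotation": [0, 0, -1]}
    - {"grip": 255, "xyz": [190, 8, -52], "rotation": [0, 0, -2]}

```text
time: 30.4
ee_pos: [0.5259, -0.1991, 0.1664]
eef_rot: [0.721, -0.693, 0.002, -0.001]
ft_force: [0.4, -0.6, -0.0]
width: 0.0559
```

```bash
python3 go.py 519 -311.4 165 -87.2
```

```text
t 30.40 p [ 525.9 -199.1  166.4] yaw -87.8 tilt [ 0.004 -0.001] w 55.9 F [ 0.4 -0.6 -0. ] q [-0.62  0.41  1.12  1.76 -0.39  1.22 -0.92]
-> [519.0, -311.4, 165.0] xyz [111.9  11.2   1.5] rot [-0.2 -0.1 -0.6]
```

Request:
apply_moves:
  increments:
    - {"grip": 255, "xyz": [45, 5, 0], "rotation": [0, 0, 0]}
    - {"grip": 255, "xyz": [90, 9, 0], "rotation": [0, 0, -0.5]}
    - {"grip": 255, "xyz": [110, 11, 0], "rotation": [0, 0, -0.5]}
    - {"grip": 255, "xyz": [112, 11, 15], "rotation": [0, 0, -0.5]}
    - {"grip": 255, "xyz": [112, 11, 35], "rotation": [-0.2, 0, -0.5]}

```text
time: 31.02
ee_pos: [0.5197, -0.3102, 0.1303]
eef_rot: [0.724, -0.69, 0.0, 0.0]
ft_force: [-0.3, 0.6, -0.3]
width: 0.0562
```

```bash
python3 go.py 519 -311.4 83 -87.2; python3 - <<'E'
from h import *
c=grab('side','s17'); crop(c,200,130,400,330,3,'s17c')
E
```

```text
t 31.02 p [ 519.7 -310.2  130.3] yaw -87.2 tilt [ 0.    -0.001] w 56.2 F [-0.3  0.6 -0.3] q [-0.3   0.55  1.03  1.68 -0.5   1.2  -0.68]
-> [519.0, -311.4, 83.0] xyz [ 1.1  0.7 47.3] rot [-0. -0. -0.]
```

View pics/s17c.png

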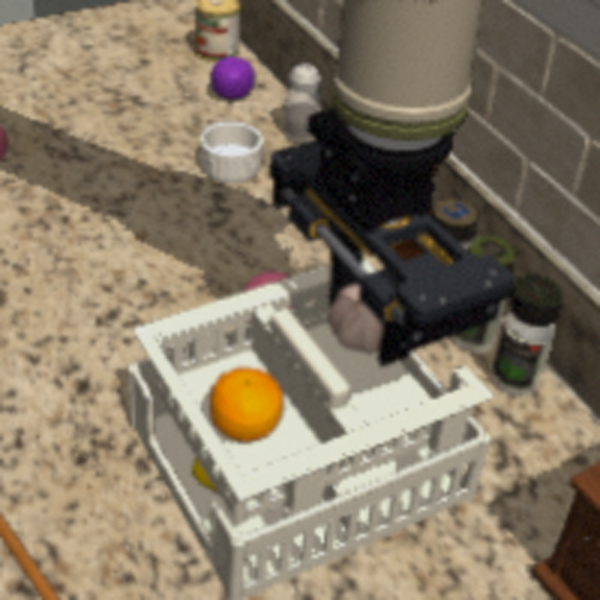

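Request:
apply_moves:
  increments:
    - {"grip": 255, "xyz": [1, 0.5, 18], "rotation": [0, 0, 0]}
    - {"grip": 255, "xyz": [1, 0.5, 35], "rotation": [0, 0, 0]}
    - {"grip": 255, "xyz": [1, 0.5, 43], "rotation": [0, 0, 0]}
    - {"grip": 255, "xyz": [1, 0.5, 46.5], "rotation": [0, 0, 0]}
    - {"grip": 255, "xyz": [1, 0.5, 47.5], "rotation": [0, 0, 0]}

```text
time: 31.7
ee_pos: [0.5184, -0.3091, 0.0805]
eef_rot: [0.724, -0.689, -0.002, -0.0]
ft_force: [-4.7, 7.9, 14.1]
width: 0.0558
```

```bash
python3 go.py 519 -311.4 83 -87.2
```

```text
t 31.70 p [ 518.4 -309.1   80.5] yaw -87.2 tilt [-0.003  0.003] w 55.8 F [-4.7  7.9 14.1] q [-0.27  0.6   0.98  1.72 -0.55  1.12 -0.64]
-> [519.0, -311.4, 83.0] xyz [ 2.3 -0.5 -2.5] rot [0.2 0.2 0. ]
```

Request:
apply_moves:
  increments:
    - {"grip": 255, "xyz": [1, 0, -1.5], "rotation": [0.2, 0.2, 0]}
    - {"grip": 255, "xyz": [2, 0, -1.5], "rotation": [0.2, 0.2, 0]}

```text
time: 31.95
ee_pos: [0.5187, -0.3113, 0.0822]
eef_rot: [0.724, -0.689, 0.001, -0.0]
ft_force: [0.1, -0.4, 0.5]
width: 0.0562
```

Request:
apply_moves:
  increments:
    - {"grip": 255, "xyz": [0, 0, 1], "rotation": [0, 0, 0]}
    - {"grip": 70, "xyz": [0, 0, 1], "rotation": [0, 0, 0]}
    - {"grip": 40, "xyz": [0, 0, 0.5], "rotation": [0, 0, 0]}
    - {"grip": 20, "xyz": [0, 0, 0], "rotation": [0, 0, 0]}
    - {"grip": 20, "xyz": [0, 0, 0], "rotation": [0, 0, 0]}

```text
time: 32.58
ee_pos: [0.5187, -0.3113, 0.0822]
eef_rot: [0.724, -0.689, 0.001, -0.0]
ft_force: [-0.1, -0.0, 0.4]
width: 0.0785
```

Request:
apply_moves:
  increments:
    - {"grip": 20, "xyz": [0, 0, -20], "rotation": [0, 0, 0]}
    - {"grip": 20, "xyz": [0, 0, -65], "rotation": [0, 0, 0]}
    - {"grip": 20, "xyz": [0, -5, -85], "rotation": [0, 0, 0]}
    - {"grip": 20, "xyz": [-45, -5, -90], "rotation": [0, 0, 0]}
    - {"grip": 20, "xyz": [-95, 0, -90], "rotation": [0, 0, 0]}

```text
time: 33.2
ee_pos: [0.5142, -0.2165, 0.1739]
eef_rot: [0.724, -0.69, 0.002, -0.001]
ft_force: [0.8, 0.2, 0.0]
width: 0.0803
```

Request:
apply_moves:
  increments:
    - {"grip": 20, "xyz": [-50, 0, 0], "rotation": [0, 0, 0]}
    - {"grip": 20, "xyz": [-105, 0, 0], "rotation": [0, 0, 0]}
    - {"grip": 20, "xyz": [-160, 0, 0], "rotation": [0, 0, 0]}
    - {"grip": 20, "xyz": [-210, 0, 0], "rotation": [0, 0, 0]}
    - {"grip": 20, "xyz": [-210, 0, 0], "rotation": [0, 0, 0]}

```text
time: 33.83
ee_pos: [0.5044, -0.0022, 0.1744]
eef_rot: [0.726, -0.688, 0.001, -0.001]
ft_force: [0.9, -0.3, 0.3]
width: 0.0804
```

```bash
python3 go.py; python3 - <<'E'
from h import *
c=grab('side','s18'); crop(c,170,110,400,330,2.6,'s18c')
t=grab('top','t18'); crop(t,180,100,440,280,3,'t18c')
th=np.radians(2.85); Rm=np.array([[np.cos(th),np.sin(th)],[-np.sin(th),np.cos(th)]])
for n in("s18","t18"):
    P=pts(load(n)).reshape(-1,3); P=P[~np.isnan(P[:,0])]
    q=P[(abs(P[:,0]-.4685)<.14)&(abs(P[:,1]+.314)<.13)&(P[:,2]>.1)&(P[:,2]<.122)]
    L=(q[:,:2]-[.4685,-.3143])@Rm.T*1000; z=q[:,2]*1000
    rr=cv2.minAreaRect((q[:,:2]*1000).astype(np.float32)); print(n,len(q),np.round(np.hstack([rr[0],rr[1],rr[2]]),1))
    for sx in(-1,1):
        for sy in(-1,1):
            k=(sx*L[:,0]>60)&(sy*L[:,1]>78)&(z>108); print(sx,sy,k.sum(),np.median(z[k]).round(1) if k.sum() else None)
    q=P[(P[:,0]>.33)&(P[:,0]<.6)&(P[:,1]<(-.2))&(P[:,1]>-.43)&(P[:,2]>.068)&(P[:,2]<.08)]
    rr=cv2.minAreaRect((q[:,:2]*1000).astype(np.float32)); print("deep",n,len(q),np.round(np.hstack([rr[0],rr[1],rr[2]]),1))
    for nm,b in dict(ram=(.54,.66,.02,.13,.02),tim=(.60,.70,-.08,.01,.044)).items():
        q=P[(P[:,0]>b[0])&(P[:,0]<b[1])&(P[:,1]>b[2])&(P[:,1]<b[3])&(P[:,2]>b[4])&(P[:,2]<.06)]
        P0=pts(load({"s18":"side0","t18":"top0"}[n])).reshape(-1,3); P0=P0[~np.isnan(P0[:,0])]
        q0=P0[(P0[:,0]>b[0])&(P0[:,0]<b[1])&(P0[:,1]>b[2])&(P0[:,1]<b[3])&(P0[:,2]>b[4])&(P0[:,2]<.06)]
        print(nm,q.mean(0).round(3),q0.mean(0).round(3))
E
```

```text
t 33.83 p [504.4  -2.2 174.4] yaw -86.9 tilt [0.004 0.   ] w 80.4 F [ 0.9 -0.3  0.3] q [-1.19  0.2   1.24  1.9  -0.2   1.18 -1.4 ]
s18 2721 [ 468.8 -313.8  203.9  175.     3. ]
-1 -1 85 114.3
-1 1 46 114.2
1 -1 66 114.7
1 1 38 114.6
deep s18 1584 [ 468.8 -314.4  211.1  184.     2.7]
ram [0.588 0.074 0.031] [0.588 0.075 0.031]
tim [ 0.653 -0.04   0.05 ] [ 0.65  -0.041  0.05 ]
t18 2399 [ 467.9 -314.1  203.8  176.6    2.7]
-1 -1 53 114.0
-1 1 67 114.3
1 -1 57 114.4
1 1 69 114.0
deep t18 1343 [ 467.7 -311.4  210.1  180.2    2.8]
ram [0.596 0.106 0.035] [0.588 0.078 0.035]
tim [ 0.67  -0.042  0.049] [ 0.651 -0.035  0.05 ]
```

View pics/s18c.png

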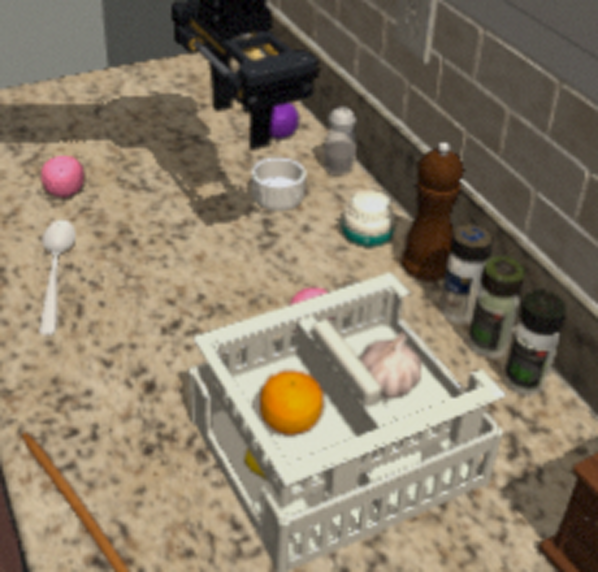

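View pics/t18c.png

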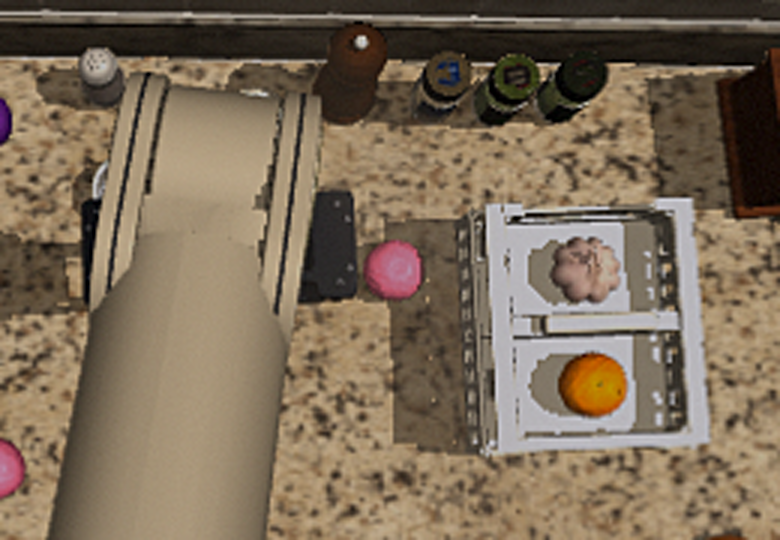

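```bash
python3 - <<'E'
from h import *
for n in("side0","s18"):
    P=pts(load(n)).reshape(-1,3); q=P[(P[:,0]>.622)&(P[:,0]<.70)&(P[:,1]>-.08)&(P[:,1]<.01)&(P[:,2]>.044)&(P[:,2]<.06)]
    print(n,len(q),q.mean(0).round(4),q.min(0).round(3),q.max(0).round(3))
r.close_job()
E
```

```text
side0 128 [ 0.6531 -0.0395  0.0499] [ 0.631 -0.06   0.044] [ 0.677 -0.015  0.054]
s18 131 [ 0.653  -0.0398  0.0499] [ 0.631 -0.06   0.044] [ 0.678 -0.017  0.053]
the job is handed in; nothing more can be done
```

The job is done as asked and handed in at about 34 s of the 128 s allowed.

- **Deep crate:** the lemon is in the half at the scooped end and the lime in the other half. The crate is within about 1 mm of where it started, by the side camera.
- **Shallow crate:** it went on top the other way round and stands on the lugs. All four rim corners measured 114–115 mm high, against 114 mm expected, so it is level and not nested.
- **On top:** the mandarin is in the half above the lemon and the garlic in the half above the lime. Everything was lowered to contact before I let go. The garlic touched down at about 17 N, so I eased off before releasing it.
- **Left alone:** the ramekin and timer are within about 1 mm of their starting positions in the side view. The pink and purple look-alikes were not touched, and the gripper ended well clear of everything.

**One disagreement:** the last top view gave shifted readings for the ramekin, the timer and the deep crate's y. The arm was covering the ramekin and timer in that picture, and the crate's outline came out short across its width. I relied on the side view for all three.

Joint 3 went up to 1.24 rad in the readings I took, inside its 1.34 rad limit, so I kept the later transfers lower and further out.

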